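Open the label-head guard and reset its click dial

TASK

On the labelling head, swing the hinged clear guard up and over, past its balance point, so that it stays open on its own. Then turn the black dial under it anticlockwise (seen from above) to its end stop, and from that stop exactly three clicks clockwise, leaving the guard open and the dial let go in its third click. Do not tip or push away the vials standing around.

Things in the scene. Friction and masses are not known exactly. Their poses are not given: they have to be found in the camera images.
- unit: labelling head, a fixed grey block with a steel deck, 189 by 174 mm, deck top 60 mm above the table. Origin on the table directly below the dial's axis; x points from the guard's lip towards its hinge (away from the robot), y left, z up. The block spans x from -77 to +112 mm. Two bracket plates at y = +-81 mm carry the hinge.
- guard (a joint): hinge of the guard, rad: 0 lying shut over the dial, 1.95 at its open rest, leaning back beyond upright. The hinge runs along the unit's y. Gravity shuts it below about 1.6 and carries it on to 1.95 above about 1.7; the hinge has almost no friction: let go earlier, it falls shut. 0.2 to 0.45 kg; 1 to 3 N at the lip lifts it.
- guard_hinge (a point): middle of the guard's hinge axis (fixed on the unit), 75 mm behind the dial's axis and 105 mm above the table; axes as the unit's
- guard_bend (a point): point on the guard, mid-width and mid-thickness, 155 mm from the hinge, where the flat panel ends and the lip begins. Panel: clear, 5 mm thick, 146 mm wide, level when shut, underside 102.5 mm above the table and 42 mm above the deck; side strips 16 mm deep along both side edges. The panel's end overhangs the block by 3 mm. Turns with the guard; axes equal the unit's when shut.
- guard_lip_end (a point): middle of the free end of the guard's aluminium lip: 100 mm wide, 35 mm long, 5 mm thick, flared up at 45 degrees from the bend, so this end is 25 mm farther from the hinge and 25 mm higher. Nothing stands beneath the lip: fingers sloping 45 degrees down and forward can slip in along its underside to push up under the panel's end.
- dial (a joint): angle of the dial, rad, growing clockwise seen from above. Clicks every 0.349 rad (20 degrees), at 0, 0.349, 0.698, 1.047 ...; the hard anticlockwise end stop is at -0.08, just past click 0 (let go there, it springs back to 0). Far stop at 2.2. Between clicks the moment peaks near 0.12 N m, then snaps the dial to the next; let go between clicks, it falls into the nearest.
- dial_grip (a point): on the dial's vertical axis, 83 mm above the table, near mid-height of its grip bar. Dial: black disc 52 mm across, top 69 mm above the table; on it an upright bar 44 mm long, 12 mm thick, from 69 to 93 mm above the table. Seen from above the bar points (0.7 minus the dial's joint value) rad anticlockwise from the unit's x axis, not along the point's x.
- vial_a_mid (a point): amber glass vial, 24 mm diameter, 58 mm tall with blue cap, standing loose near the labelling head (a bystander); the point is on its axis, 29 mm above its foot
- vial_b_mid (a point): amber glass vial, 24 mm diameter, 58 mm tall with blue cap, standing loose near the labelling head (a bystander); the point is on its axis, 29 mm above its foot
- vial_c_mid (a point): amber glass vial, 24 mm diameter, 58 mm tall with blue cap, standing loose near the labelling head (a bystander); the point is on its axis, 29 mm above its foot

How it is judged:
By the outcome, as a careful person would: the job done as asked, in the order asked, and still so for the second after the job is handed in, with the robot touching nothing.
It also fails if it takes over 72 s, if anything falls off the work surface, if the arm or the gripper's body presses on something with over 40 N, if the wrist force passes 120 N, or if a joint passes its speed limit or range.

ROBOT

A 6-joint arm with a two-finger parallel gripper is mounted at the origin on the work surface. World frame = base frame: x ahead of the robot, y to its left, z up, the work surface at z = 0. Lengths are in mm, angles in rad, forces in N, time in s.
With the tool pointing down it reaches from about 350 to 875 mm from the base axis. Payload 4.2 kg.
Tool frame: the origin (TCP) lies midway between the tips of the shut fingers; the grasp point (between the pads) lies 19 mm behind it; z points along the fingers, y is the direction in which the jaws open and shut (so a half turn about z gives the same grasp; the last joint's range is limited). The gripper opens to 85 mm and grips with 20 to 120 N. Pads are 22 mm wide; open, the fingers measure 114 mm over their backs; the gripper's body (76 mm by 85 mm) begins 54 mm behind the grasp point. The pads swing forward as they close: fully open they stand 13 mm farther back than shut.
Start: joints at [-0.87, 0.385, 0.008, 0, -1.194, -0.259], TCP at [267.241, -564.961, 231.312] pointing down, gripper open.
Joint ranges: [-3.14, 3.14], [-1.21, 2.06], [-1.07, 1.41], [-3.16, 2.05], [-2.99, -0.16], [-3.1, 3.1]. Speed limits (rad/s): [2.79, 2.79, 3.14, 3.14, 3.14, 3.14].

INTERFACE

Orientations are given as a unit quaternion [x, y, z, w].
In Python, from bench import arm, eyes, nets gives the robot as it stands.
- The arm moves only by the tool jog_arm, never from a script. Its argument "rows" is a list of rows, each a list of 3 entries, a list of its own where there are three numbers: the shift along the tool's x, y, z in cm, then the turn, a rotation vector about the tool's x, y, z in degrees, then the finger opening in cm, from 0 to 8.54. In form: [[[x, y, z], [ax, ay, az], jaw], ...]. A call has 1 to 10 rows; each row shifts and turns the commanded pose from where the row before left it, along the tool's axes as they then stand; what a row does not reach is not made up. A row lasts 1/8 s, in which the tool goes at most 62.5 mm and 10.7 degrees, less where a joint would pass 70% of its speed; a pose out of reach is approached as far as the arm can. A call with a gripper value outside its range is refused whole. The fingers move at their own pace and stop on an object; the grip force is fixed at half the most. Time passes only in rows, so rows that do not move let the fingers close. It gives the time, the measured TCP pose, the force and the opening at its end, in the units of the state.
- arm.read_state(): the state, without advancing time (a new reading comes with each control period).
- eyes.get_image(name): name is "scene" or "top"; returns the picture (420x560x3 uint8, red, green, blue); there is no depth.
- eyes.camera_model(name): a dict with "K" (3x3 intrinsics, pixels), "rvec" (rotation vector, rad) and "tvec" (3), from world to camera coordinates, as OpenCV has them. Camera axes: x right, y down, z forward; pixel columns grow to the right and rows downward; lengths in mm; the calibration is good to about 2 mm. A picture is of the moment at which its call begins. camera_model takes no time and is no camera call.
- arm.job_done(): hands the job in, once; it reports no verdict.
Trained networks look in the newest picture that a camera, given by its name, has taken for a name from the list of things; names that differ only in an ending like _2 or _b are one class to them, and where a whole thing is asked for, a point or a joint stands for the part that bears it (a point fixed in the world has none). Each returns a list of dicts, best first, with "conf" (0 to 1); they miss things now and then, are a little off and sometimes report something else, mostly with a low value. They report only what shows in the picture. A call takes as long as a camera call.
- nets.boxes_of(camera, name): "position" ([column, row] as shares, 0 to 1, of the picture: columns of its width, rows of its height, amid what is visible of it).
The state is a dict: "clock": time; "joints": joint angles; "joint_vel": joint speeds; "joint_efforts": joint torques, N m; "position": TCP position; "ee_rot": TCP orientation; "contact_force": force on the tool from outside, world axes, zero at the start; "wrist_torque": the same for the moment, N m; "gripper_width": finger opening in mm.
Only numpy, scipy, OpenCV 4.12 (cv2) and the standard library are available. Lean on these libraries where they do the work, as an engineer would, in place of code of your own. Each camera call takes 0.05 s, during which the arm holds its last target.

## Working session

There is one attempt and no reset: what is moved stays moved. The work goes in short steps, Python scripts to look and compute and a tool call to move; the robot and the scene stay as the last step left them, time stands still between calls to the robot, and variables do not carry over. Pictures are saved under pics/ and viewed, and the job is handed in when it is done.

Besides the shell and the picture viewer there is one more tool, called after "Request:" by a JSON object that holds its "op" and its "data". jog_arm: Moves the arm, as the interface text tells. Its arguments: {"type":"object","properties":{"rows":{"type":"array","items":{"type":"array"}}},"required":["rows"]}

```bash
ls; mkdir -p pics; cat > h.py <<'E'
import numpy as np, cv2
from scipy.spatial.transform import Rotation as R
from bench import arm, eyes, nets
def snap(cam,fn,crop=None,scale=1):
    im=eyes.get_image(cam)
    if crop: im=im[crop[1]:crop[3],crop[0]:crop[2]]
    im=cv2.resize(im,None,fx=scale,fy=scale,interpolation=cv2.INTER_CUBIC)
    cv2.imwrite('pics/'+fn,im[:,:,::-1])
def cm(cam):
    m=eyes.camera_model(cam); return np.array(m['K'],float),np.array(m['rvec'],float),np.array(m['tvec'],float)
def proj(cam,P):
    K,r,t=cm(cam); return cv2.projectPoints(np.array(P,float).reshape(-1,1,3),r,t,K,None)[0].reshape(-1,2)
def onz(cam,uv,z):
    K,r,t=cm(cam); Rm=cv2.Rodrigues(r)[0]; c=-Rm.T@t.ravel()
    d=Rm.T@np.linalg.inv(K)@np.array([uv[0],uv[1],1.]); return c+d*(z-c[2])/d[2]
def st():
    s=arm.read_state(); return s
E
python3 - <<'E'
from h import *
snap('scene','s0.png'); snap('top','t0.png')
s=st(); print(s)
for c in('scene','top'):
    K,r,t=cm(c); Rm=cv2.Rodrigues(r)[0]; print(c,K[0,0],-Rm.T@t.ravel(),Rm[2])
    for n in('unit','guard','guard_hinge','guard_bend','guard_lip_end','dial','dial_grip','vial_a_mid'):
        print(c,n,[(round(d['position'][0]*560,1),round(d['position'][1]*420,1),round(d['conf'],2)) for d in nets.boxes_of(c,n)])
E
```

```text
pics
{'clock': 0.1, 'joints': array([-8.70385526e-01,  3.85524563e-01,  6.78090872e-03, -4.28419880e-04,
       -1.19397607e+00, -2.58581177e-01]), 'joint_vel': array([ 0.00092645, -0.00216726,  0.00366448,  0.00119724,  0.00149017,
       -0.0009893 ]), 'joint_efforts': array([-1.56918046e-03, -3.93318737e+01,  1.88928080e+01,  4.19798121e+00,
       -2.62515488e-03, -2.48767790e-06]), 'position': array([ 267.03895369, -564.52349637,  230.31203265]), 'ee_rot': array([-2.19045095e-01,  9.75714242e-01,  9.45099048e-04, -2.67011042e-04]), 'contact_force': array([-0.49134684, -0.731249  ,  0.10272132]), 'wrist_torque': array([0.01055322, 0.03654808, 0.02890241]), 'gripper_width': 85.09011601147375}
scene 477.6013555219647 [1031.05220119  -17.2199565   767.81973601] [-0.55755394  0.03839995 -0.8292521 ]
scene unit [(269.1, 236.5, 0.59)]
scene guard [(186.2, 254.9, 0.65), (268.5, 212.4, 0.59)]
scene guard_hinge [(266.2, 237.0, 0.58)]
scene guard_bend [(268.3, 211.8, 0.82)]
scene guard_lip_end []
scene dial [(270.2, 234.9, 0.56)]
scene dial_grip [(267.2, 234.3, 0.65)]
scene vial_a_mid [(370.6, 236.1, 0.82)]
top 544.2269649838257 [ 4.86350508e+02 -2.50253642e-01  1.16050010e+03] [ 0.09474721  0.01457338 -0.99539469]
top unit [(285.6, 195.5, 0.93)]
top guard []
top guard_hinge [(284.7, 195.0, 0.89)]
top guard_bend [(282.9, 200.8, 0.55)]
top guard_lip_end [(283.8, 202.7, 0.8), (284.3, 195.7, 0.48)]
top dial []
top dial_grip [(203.2, 196.2, 0.7)]
top vial_a_mid [(200.9, 197.3, 0.73)]
```

View pics/s0.png

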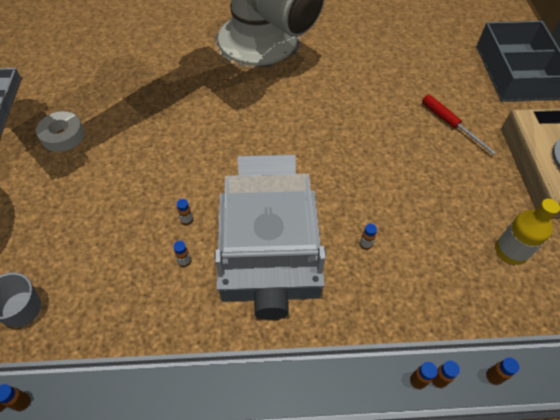

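View pics/t0.png

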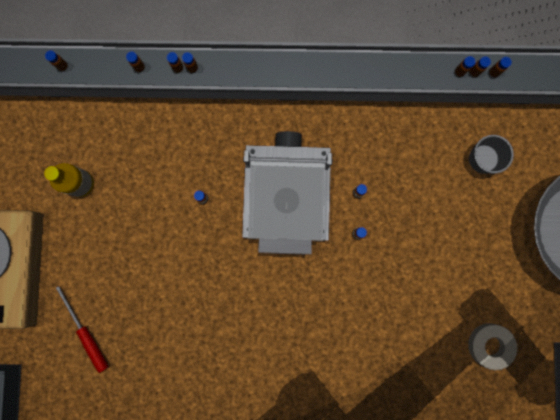

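The unit is near top pixel (285,195), with its lip towards the robot (row 247). One vial stands at (200,197) and two at (361,190) and (361,233). I'll zoom in for the fit.

```bash
python3 - <<'E'
from h import *
snap('scene','s1.png',(160,140,400,330),3.3); snap('top','t1.png',(180,120,390,270),3.8)
E
```

```text
(no output)
```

View pics/s1.png

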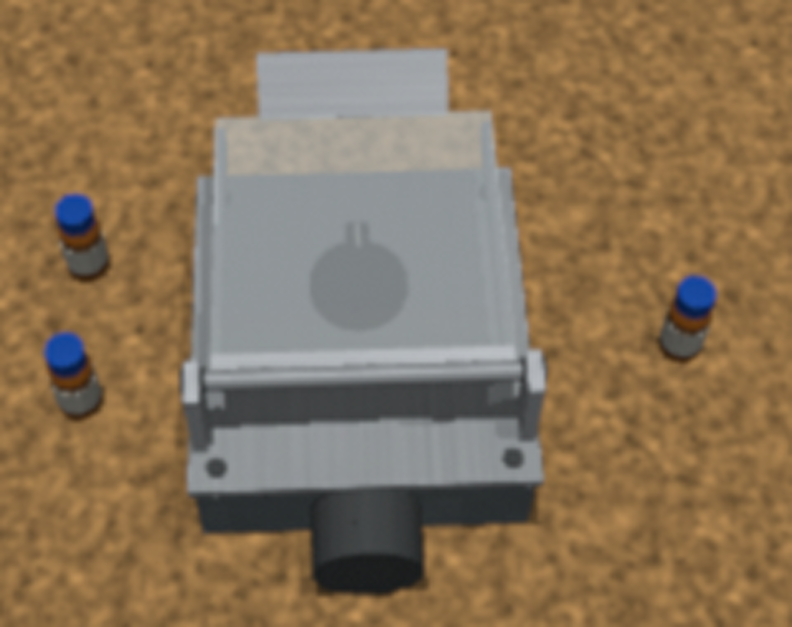

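View pics/t1.png

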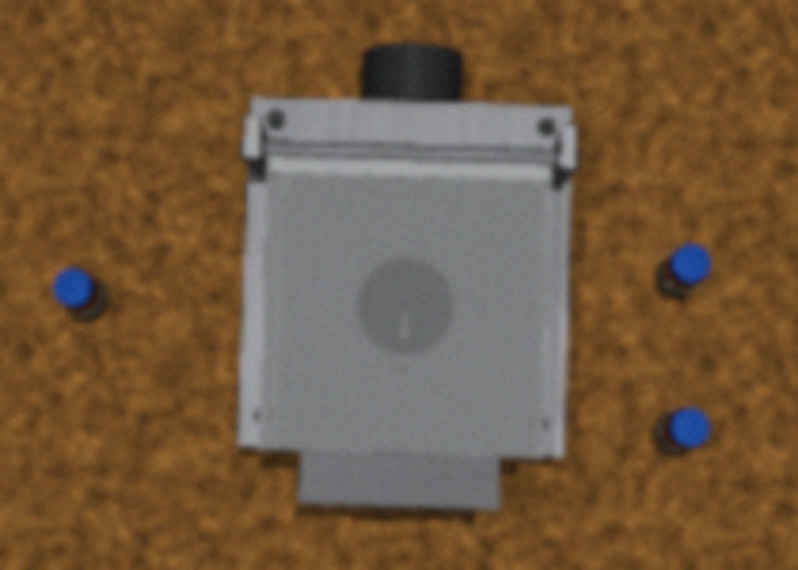

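```bash
cat > fit.py <<'E'
from h import *
from scipy.optimize import least_squares
T=[((252,96),(112,87,60)),((570,106),(112,-87,60)),((238,447),(-77,87,60)),((563,458),(-77,-87,60)),((298,503),(-105,50,130)),((500,510),(-105,-50,130))]
S=[((190,490),(112,-87,60)),((541,483),(112,87,60)),((199,178),(-77,-87,60)),((511,170),(-77,87,60)),((257,55),(-105,-50,130)),((446,50),(-105,50,130))]
T=[(((a[0]+.5)/3.8+179.5,(a[1]+.5)/3.8+119.5),b) for a,b in T]
S=[(((a[0]+.5)/3.3+159.5,(a[1]+.5)/3.3+139.5),b) for a,b in S]
def W(p,P): 
    P=np.array(P,float); c,s=np.cos(p[2]),np.sin(p[2])
    return np.c_[p[0]+c*P[:,0]-s*P[:,1],p[1]+s*P[:,0]+c*P[:,1],P[:,2]]
def f(p,sel=(1,1)):
    r=[]
    if sel[0]: r.append((proj('top',W(p,[b for a,b in T]))-[a for a,b in T]).ravel())
    if sel[1]: r.append((proj('scene',W(p,[b for a,b in S]))-[a for a,b in S]).ravel())
    return np.concatenate(r)
if __name__=='__main__':
    for sel in((1,0),(0,1),(1,1)):
        o=least_squares(f,[500,0,0],args=(sel,),x_scale=[1,1,.01]); print(o.x,np.round(o.fun.reshape(-1,2),1).tolist())
    p=o.x
    print('vials top:',[onz('top',((u+.5)/3.8+179.5,(v+.5)/3.8+119.5),58)[:2].round() for u,v in((73,287),(690,265),(690,428))])
    print('hinge,bend,lip,dial',W(p,[(75,0,105),(-80,0,105),(-105,0,130),(0,0,83)]).round(1))
E
python3 fit.py
```

```text
[ 5.97294099e+02 -9.69481384e-01 -1.24718800e-02] [[-0.5, 0.4], [0.6, 0.3], [-0.3, 0.2], [0.3, 0.0], [-0.0, -0.3], [-0.2, -0.5]]
[ 6.01563537e+02  9.03397349e-01 -1.78300729e-02] [[-1.3, 1.3], [1.0, 0.1], [-0.6, -0.6], [0.3, -0.6], [0.1, -0.5], [0.5, -0.3]]
[ 5.99393778e+02  1.11902015e-01 -1.51139360e-02] [[-0.8, -0.7], [0.3, -0.6], [-0.9, -1.0], [-0.3, -0.9], [-0.7, -1.5], [-0.9, -1.5], [-1.6, 0.2], [0.5, -1.3], [-1.2, -1.5], [-0.4, -1.6], [-0.5, -1.4], [-0.2, -1.3]]
vials top: [array([606., 177.]), array([ 624., -153.]), array([ 536., -154.])]
hinge,bend,lip,dial [[ 6.744e+02 -1.000e+00  1.050e+02]
 [ 5.194e+02  1.300e+00  1.050e+02]
 [ 4.944e+02  1.700e+00  1.300e+02]
 [ 5.994e+02  1.000e-01  8.300e+01]]
```

```bash
cat > plan.py <<'E'
from h import *
import json
def Rt(tilt,yaw=0.0,roll=0.0):
    """tool z down tilted forward by tilt deg toward heading yaw (rad); base: x_tool=-x, y_tool=+y; roll about tool z (deg)"""
    B=R.from_matrix(np.array([[-1,0,0],[0,1,0],[0,0,-1]],float).T)
    return R.from_euler('z',yaw)*B*R.from_euler('y',-tilt,degrees=True)*R.from_euler('z',roll,degrees=True)
def cur():
    s=st(); return np.array(s['position']),R.from_quat(s['ee_rot'])
def rows(wps,start=None):
    """wps: list of (pos,R,n,jaw cm). prints rows, calls of <=10"""
    p,r=start or cur(); out=[]
    for P,Q,n,j in wps:
        P=np.array(P,float)
        p0,r0=p,r; dv=(r0.inv()*Q).as_rotvec()
        for i in range(1,n+1):
            tp=p0+(P-p0)*i/n; tr=r0*R.from_rotvec(dv*i/n)
            d=np.round(r.inv().apply(tp-p)/10,2); a=np.round((r.inv()*tr).as_rotvec(degrees=True),1)
            out.append([d.tolist(),a.tolist(),j]); p=p+r.apply(d*10); r=r*R.from_rotvec(a,degrees=True)
    for i in range(0,len(out),10): print(json.dumps(out[i:i+10]))
    print('end',p.round(1))
    return p,r
E
python3 - <<'E'
from plan import *
print(Rt(45).as_matrix().round(2))
rows([((420,0,290),Rt(45,-.015),14,0),((454,1.5,146),Rt(45,-.015),6,0)])
E
```

```text
[[-0.71  0.    0.71]
 [ 0.    1.    0.  ]
 [-0.71  0.   -0.71]]
[[[-2.71, 3.18, -0.42], [0.7, -3.2, 1.8], 0], [[-2.63, 3.26, -0.31], [0.8, -3.1, 1.7], 0], [[-2.55, 3.34, -0.21], [0.7, -3.2, 1.8], 0], [[-2.45, 3.41, -0.12], [0.7, -3.1, 1.8], 0], [[-2.35, 3.48, -0.03], [0.8, -3.2, 1.8], 0], [[-2.23, 3.56, 0.05], [0.7, -3.1, 1.7], 0], [[-2.13, 3.62, 0.12], [0.7, -3.2, 1.8], 0], [[-2.0, 3.69, 0.2], [0.8, -3.2, 1.8], 0], [[-1.87, 3.76, 0.25], [0.7, -3.1, 1.7], 0], [[-1.74, 3.81, 0.3], [0.7, -3.2, 1.8], 0]]
[[[-1.6, 3.86, 0.35], [0.8, -3.1, 1.8], 0], [[-1.47, 3.92, 0.38], [0.7, -3.2, 1.8], 0], [[-1.31, 3.97, 0.4], [0.7, -3.1, 1.7], 0], [[-1.18, 4.01, 0.43], [0.8, -3.2, 1.8], 0], [[1.3, 0.04, 2.1], [-0.0, -0.0, 0.0], 0], [[1.29, 0.03, 2.09], [-0.0, -0.0, 0.0], 0], [[1.3, 0.04, 2.1], [-0.0, -0.0, 0.0], 0], [[1.3, 0.03, 2.1], [-0.0, -0.0, 0.0], 0], [[1.29, 0.04, 2.1], [-0.0, -0.0, 0.0], 0], [[1.3, 0.03, 2.09], [-0.0, -0.0, 0.0], 0]]
end [454.    1.5 146. ]
```

Request:
{"op": "jog_arm", "data": {"rows": [[[-2.7,3.2,-0.4],[0.7,-3.2,1.8],0],[[-2.6,3.3,-0.3],[0.8,-3.1,1.7],0],[[-2.5,3.3,-0.2],[0.7,-3.2,1.8],0],[[-2.4,3.4,-0.1],[0.7,-3.1,1.8],0],[[-2.3,3.5,0],[0.8,-3.2,1.8],0],[[-2.2,3.6,0],[0.7,-3.1,1.7],0],[[-2.1,3.6,0.1],[0.7,-3.2,1.8],0],[[-2.0,3.7,0.2],[0.8,-3.2,1.8],0],[[-1.9,3.8,0.2],[0.7,-3.1,1.7],0],[[-1.7,3.8,0.3],[0.7,-3.2,1.8],0]]}}

```text
clock: 2.25
position: [373.8, -161.0, 274.1]
ee_rot: [-0.059, 0.958, -0.002, 0.28]
contact_force: [0.3, 0.4, -0.5]
gripper_width: 0.1
```

Request:
{"op": "jog_arm", "data": {"rows": [[[-1.6,3.9,0.3],[0.8,-3.1,1.8],0],[[-1.5,3.9,0.4],[0.7,-3.2,1.8],0],[[-1.3,4.0,0.4],[0.7,-3.1,1.7],0],[[-1.2,4.0,0.4],[0.8,-3.2,1.8],0],[[0,0,0],[0,0,0],0]]}}

```text
clock: 2.88
position: [402.7, -75.8, 284.3]
ee_rot: [-0.009, 0.94, -0.021, 0.34]
contact_force: [-0.9, -0.6, -0.5]
gripper_width: -0.1
```

```bash
python3 - <<'E'
from plan import *
s=st(); print(s['clock'],s['joints'].round(3),s['position'],s['gripper_width'])
rows([((454,1.5,146),Rt(45,-.015),5,0)])
E
```

```text
2.875 [ 0.284 -0.388 -1.03   0.693 -0.336 -2.426] [402.72266701 -75.80386656 284.32356907] -0.08676244333935942
[[[0.93, 1.67, 2.73], [-0.2, -1.0, 0.5], 0], [[0.99, 1.65, 2.72], [-0.3, -1.1, 0.5], 0], [[1.06, 1.62, 2.71], [-0.2, -1.0, 0.5], 0], [[1.12, 1.61, 2.69], [-0.3, -1.1, 0.5], 0], [[1.18, 1.58, 2.68], [-0.2, -1.0, 0.6], 0]]
end [454.    1.5 146. ]
```

```bash
python3 - <<'E'
from plan import *
s=st(); print(list(map(float,s['joints'].round(5))),list(map(float,s['position'].round(2))),list(map(float,s['ee_rot'].round(5))))
print(R.from_quat(s['ee_rot']).as_matrix().round(3))
print(s['joint_efforts'].round(2))
E
```

```text
[0.28392, -0.38815, -1.02958, 0.69342, -0.33569, -2.4261] [402.72, -75.8, 284.32] [-0.0095, 0.94015, -0.02081, 0.34]
[[-0.769 -0.004  0.64 ]
 [-0.032  0.999 -0.033]
 [-0.639 -0.046 -0.768]]
[ 0.58  1.22 19.18  4.02  1.01 -0.45]
```

```bash
python3 - <<'E'
from h import *
snap('scene','s2.png',None,1.4)
E
```

```text
(no output)
```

View pics/s2.png

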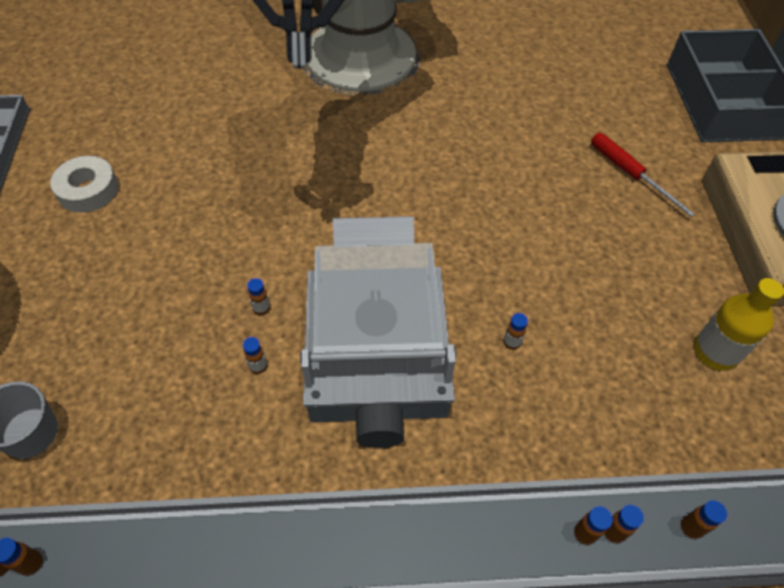

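```bash
cat > kin.py <<'E'
import numpy as np
from scipy.spatial.transform import Rotation as R
from scipy.optimize import least_squares
D=[([-8.70385526e-01,3.85524563e-01,6.78090872e-03,-4.28419880e-04,-1.19397607,-2.58581177e-01],[267.04,-564.52,230.31],[-.219045,.975714,.000945,-.000267]),
([0.28392,-0.38815,-1.02958,0.69342,-0.33569,-2.4261],[402.72,-75.8,284.32],[-0.0095,0.94015,-0.02081,0.34])]
E
python3 - <<'E'
from kin import *
import itertools
e=lambda a,t:R.from_euler(a,t)
for s1,s4,s6 in itertools.product((1,-1),repeat=3):
  for b in np.arange(0,2*np.pi,np.pi/2):
    C=[]
    for q,p,o in D:
        M=e('z',s1*q[0])*e('y',q[1]-q[2])*e('x',s4*q[3])*e('y',-q[4])*e('x',s6*q[5])
        C.append((e('z',b)*M).inv()*R.from_quat(o))
    # general b: solve
  def f(b):
    C=[(e('z',b[0]+s1*q[0])*e('y',q[1]-q[2])*e('x',s4*q[3])*e('y',-q[4])*e('x',s6*q[5])).inv()*R.from_quat(o) for q,p,o in D]
    return (C[0].inv()*C[1]).as_rotvec()
  best=min((least_squares(f,[b0]) for b0 in np.arange(0,6.28,.5)),key=lambda o:o.cost)
  b=best.x[0];q,p,o=D[0]
  Cm=(e('z',b+s1*q[0])*e('y',q[1]-q[2])*e('x',s4*q[3])*e('y',-q[4])*e('x',s6*q[5])).inv()*R.from_quat(o)
  print(s1,s4,s6,best.x,best.cost,Cm.as_matrix().round(2).tolist())
E
```

```text
1 1 1 [4.04213139] 4.201312837011449 [[-0.0, -0.0, 1.0], [0.15, -0.99, -0.0], [0.99, 0.15, 0.0]]
1 1 -1 [5.01952995] 0.6165502741122558 [[-0.0, -0.0, 1.0], [-0.3, -0.95, -0.0], [0.95, -0.3, 0.0]]
1 -1 1 [-0.97743124] 1.6597867719289137 [[-0.0, -0.0, 1.0], [-0.9, -0.44, -0.0], [0.44, -0.9, 0.0]]
1 -1 -1 [2.60798431e-06] 2.642464681021752e-11 [[-0.0, 0.0, 1.0], [-1.0, 0.0, -0.0], [-0.0, -1.0, 0.0]]
-1 1 1 [6.59721864] 0.3145183775824162 [[0.0, -0.0, 1.0], [0.84, 0.54, 0.0], [-0.54, 0.84, 0.0]]
-1 1 -1 [1.29149562] 3.368062566664578 [[-0.0, -0.0, 1.0], [0.99, 0.11, 0.0], [-0.11, 0.99, 0.0]]
-1 -1 1 [1.57769658] 1.797361554598244 [[-0.0, -0.0, 1.0], [0.77, -0.64, -0.0], [0.64, 0.77, 0.0]]
-1 -1 -1 [-0.58645291] 2.321242807094943 [[0.0, -0.0, 1.0], [-0.4, 0.91, 0.0], [-0.91, -0.4, 0.0]]
```

```bash
cat >> kin.py <<'E'
e=lambda a,t:R.from_euler(a,t)
def fk(q,P):
    d1,L2,L3,w,L6=P
    A=e('z',q[0]); B=A*e('y',q[1]); F=A*e('y',q[1]-q[2]); G=F*e('x',-q[3]); H=G*e('y',-q[4])
    p=np.array([0,0,d1])+B.apply([0,0,L2])+F.apply([L3,0,0])+G.apply([0,w,0])+H.apply([L6,0,0])
    return p,H*e('x',-q[5])*R.from_matrix([[0,0,1],[-1,0,0],[0,-1,0]])
E
python3 - <<'E'
from kin import *
o=least_squares(lambda P:np.concatenate([fk(q,P)[0]-p for q,p,_ in D]),[200,410,430,-130,300],x_scale=100)
print(o.x,o.fun)
E
```

```text
[ 160.60233944  564.89859392  421.79829187 -159.79642666  297.70279087] [ 0.00031963  0.00042887  0.00091161  0.00026243 -0.00132318 -0.00091161]
```

```bash
cat >> kin.py <<'E'
P0=np.array([160.60233944,564.89859392,421.79829187,-159.79642666,297.70279087])
lo=np.array([-3.14,-1.21,-1.07,-3.16,-2.99,-3.1]);hi=np.array([3.14,2.06,1.41,2.05,-.16,3.1])
def ik(p,r,q0,P=P0,reg=0):
    def f(q):
        a,b=fk(q,P); v=np.concatenate([(a-p)/100,(b.inv()*r).as_rotvec()])
        return v if not reg else np.concatenate([v,reg*(q-q0)])
    o=least_squares(f,np.clip(q0,lo+1e-3,hi-1e-3),bounds=(lo,hi))
    return o.x,np.abs(o.fun[:6]).max()
def sols(p,r,n=150,seed=0):
    g=np.random.default_rng(seed);S=[]
    for _ in range(n):
        q,err=ik(p,r,g.uniform(lo,hi))
        if err<1e-4 and not any(np.abs(q-s).max()<.02 for s in S): S.append(q)
    return S
E
cat > path.py <<'E'
from kin import *
def Rt(tilt,yaw=0.0,roll=0.0):
    B=R.from_matrix(np.array([[-1,0,0],[0,1,0],[0,0,-1]],float).T)
    return R.from_euler('z',yaw)*B*R.from_euler('y',-tilt,degrees=True)*R.from_euler('z',roll,degrees=True)
H=np.array([674.4,105.])
def tcp(th,clear=0,over=15,tilt=45,r=155,half=11):
    a=np.radians(tilt); d=np.array([np.sin(a),-np.cos(a)]); u=np.array([np.cos(a),np.sin(a)])
    n=np.array([-np.sin(th),-np.cos(th)])
    if th<=np.pi/2-a: c=H+r*np.array([-np.cos(th),np.sin(th)])+2.5*n+over*d
    else: c=H+(r-over)*np.array([-np.cos(th),np.sin(th)])+2.5*n
    c=c-(half+clear)*u
    return np.array([c[0],1.5,c[1]])
E
python3 - <<'E'
from path import *
for nm,p in(('P0',(454,1.5,146)),('F1',tcp(0,5)),('t.8',tcp(.8)),('t1.57',tcp(1.57)),('t1.85',tcp(1.85))):
    for roll in(0,180):
        print(nm,roll,np.round(p,0))
        for s in sols(np.array(p,float),Rt(45,-.015,roll)): print('   ',s.round(2))
E
```

```text
P0 0 [454.   2. 146.]
P0 180 [454.   2. 146.]
F1 0 [519.   2.  81.]
    [-0.26  0.26 -0.65 -2.11 -0.2   0.72]
F1 180 [519.   2.  81.]
    [-0.26  0.26 -0.65 -2.11 -0.2  -2.42]
t.8 0 [567.   2. 196.]
t.8 180 [567.   2. 196.]
t1.57 0 [664.   2. 237.]
t1.57 180 [664.   2. 237.]
t1.85 0 [703.   2. 232.]
t1.85 180 [703.   2. 232.]
```

```bash
cat >> kin.py <<'E'
def sols(p,r,n=60,seed=0,flt=True):
    g=np.random.default_rng(seed);S=[]
    for _ in range(n):
        q0=g.uniform(lo,hi); q0[0]=g.uniform(-1,1)
        f=lambda q:np.concatenate([(fk(q,P0)[0]-p)/200,((fk(q,P0)[1]).inv()*r).as_rotvec()])
        o=least_squares(f,q0,method='lm',max_nfev=400)
        if o.cost<1e-9:
            q=(o.x+np.pi)%(2*np.pi)-np.pi
            if q[3]>2.05: q[3]-=2*np.pi
            ok=np.all(q>=lo) and np.all(q<=hi)
            if (ok or not flt) and not any(np.abs(q-s).max()<.02 for s in S): S.append(q)
    return S
E
python3 - <<'E'
from path import *
for nm,p in(('P0',(454,1.5,146)),('F1',tcp(0,5)),('t.8',tcp(.8)),('t1.57',tcp(1.57)),('t1.85',tcp(1.85))):
        print(nm,np.round(p,0))
        for s in sols(np.array(p,float),Rt(45,-.015,0),flt=False): print('   ',s.round(2), np.all((s>lo)&(s<hi)))
E
```

```text
P0 [454.   2. 146.]
    [-2.61 -1.68 -1.29 -3.86  2.54 -2.61] False
    [-2.74 -1.75 -0.71 -2.17 -2.79 -0.93] False
    [ 0.4   1.75 -2.43  0.97 -2.79 -0.93] False
    [-0.38  1.74 -2.42 -4.08  2.82  0.92] False
    [ 2.63 -1.67 -1.28  0.68 -2.57  2.54] False
    [-0.52  1.67 -1.86 -2.46 -2.57  2.54] False
    [ 0.54  1.68 -1.85 -0.72  2.54 -2.61] False
    [ 2.76 -1.74 -0.72 -0.94  2.82  0.92] False
F1 [519.   2.  81.]
    [-0.26  0.26 -0.65 -2.11 -0.2   0.72] True
    [-2.93 -0.25 -2.53  1.95  0.17 -0.54] False
    [ 2.73 -2.   -0.78 -0.64  2.66  1.28] False
    [ 0.21  0.25 -0.61 -1.19  0.17 -0.54] False
    [ 0.43  2.   -2.38  0.68 -2.64 -1.28] False
    [-0.41  2.   -2.37 -3.78  2.66  1.28] False
    [-2.71 -2.   -0.76 -2.46 -2.64 -1.28] False
    [ 2.89 -0.26 -2.5   1.03 -0.2   0.72] False
t.8 [567.   2. 196.]
    [-2.75 -1.8  -0.54 -2.53 -2.64 -1.32] False
    [ 2.77 -1.79 -0.56 -0.57  2.66  1.32] False
    [ 0.39  1.8  -2.6   0.61 -2.64 -1.32] False
    [-0.37  1.79 -2.58 -3.71  2.66  1.32] False
t1.57 [664.   2. 237.]
    [-0.32  1.79 -2.77 -3.51  2.51  1.49] False
    [-2.8  -1.79 -0.36 -2.73 -2.49 -1.49] False
    [ 0.34  1.79 -2.78  0.41 -2.49 -1.49] False
    [ 2.82 -1.79 -0.37 -0.37  2.51  1.49] False
t1.85 [703.   2. 232.]
    [-2.82 -1.81 -0.3  -2.79 -2.41 -1.54] False
    [ 0.32  1.81 -2.84  0.35 -2.41 -1.54] False
    [-0.3   1.81 -2.83 -3.45  2.43  1.54] False
    [ 2.84 -1.81 -0.31 -0.31  2.43  1.54] False
```

```bash
python3 - <<'E'
from plan import *
rows([((450,0,350),Rt(15,0),8,0)])
E
```

```text
[[[-1.0, 0.92, -0.28], [-0.3, 3.1, 0.2], 0], [[-0.98, 0.92, -0.33], [-0.3, 3.1, 0.1], 0], [[-0.97, 0.92, -0.38], [-0.2, 3.1, 0.2], 0], [[-0.93, 0.93, -0.43], [-0.3, 3.1, 0.1], 0], [[-0.91, 0.93, -0.47], [-0.3, 3.1, 0.2], 0], [[-0.88, 0.94, -0.52], [-0.3, 3.1, 0.2], 0], [[-0.85, 0.95, -0.55], [-0.2, 3.1, 0.1], 0], [[-0.81, 0.95, -0.6], [-0.3, 3.1, 0.2], 0]]
end [450.    0.  349.9]
```

Request:
{"op": "jog_arm", "data": {"rows": [[[-1.0,0.9,-0.3],[-0.3,3.1,0.2],0],[[-1.0,0.9,-0.3],[-0.3,3.1,0.1],0],[[-1.0,0.9,-0.4],[-0.2,3.1,0.2],0],[[-0.9,0.9,-0.4],[-0.3,3.1,0.1],0]]}}

```text
clock: 3.42
position: [427.5, -38.3, 318.5]
ee_rot: [-0.004, 0.972, -0.009, 0.236]
contact_force: [-0.1, 1.1, 1.1]
gripper_width: 0.2
```

```bash
cat > log.py <<'E'
from h import *
import json
s=st(); d=[[round(float(x),5) for x in s[k]] for k in('joints','position','ee_rot')]; print(s['clock'],d)
open('log.jsonl','a').write(json.dumps(d)+'\n')
E
python3 log.py
```

```text
3.425 [[0.43259, -0.28175, -0.68207, 0.30426, -0.76168, -2.17282], [427.50575, -38.32071, 318.45249], [-0.00395, 0.97169, -0.00914, 0.23603]]
```

Request:
{"op": "jog_arm", "data": {"rows": [[[-0.9,0.9,-0.5],[-0.3,3.1,0.2],0],[[-0.9,0.9,-0.5],[-0.3,3.1,0.2],0],[[-0.9,1.0,-0.6],[-0.2,3.1,0.1],0],[[-0.8,0.9,-0.6],[-0.3,3.1,0.2],0]]}}

```text
clock: 3.92
position: [451.3, -0.7, 351.6]
ee_rot: [0.001, 0.992, 0.002, 0.129]
contact_force: [0.8, 0.3, -0.2]
gripper_width: -0.0
```

```bash
python3 log.py
```

```text
3.925 [[0.43289, -0.13271, -0.37087, 0.11836, -1.09761, -2.04646], [451.29026, -0.72655, 351.64415], [0.00061, 0.99158, 0.00154, 0.12949]]
```

```bash
python3 - <<'E'
from kin import *
import json
D=D+[json.loads(l) for l in open('log.jsonl')]
for q,p,o in D: print((fk(q,P0)[0]-p).round(2),((fk(q,P0)[1]).inv()*R.from_quat(o)).magnitude())
o=least_squares(lambda P:np.concatenate([fk(q,P)[0]-p for q,p,_ in D]),P0,x_scale=100)
print(o.x,o.fun.round(2))
E
```

```text
[0. 0. 0.] 2.1369489727117734e-07
[ 0. -0. -0.] 7.309112770447196e-06
[-0.  0.  0.] 1.3451433277342782e-05
[0. 0. 0.] 1.528072258184813e-05
[ 160.60106787  564.8998403   421.79744427 -159.79806924  297.70404579] [-0. -0. -0.  0. -0. -0. -0. -0.  0.  0.  0.  0.]
```

```bash
cat > ik2.py <<'E'
from path import *
def allsols(p,r,n=200,seed=0):
    """scan: unknown direction: parametrize by j1 & solve? use LM with many seeds near limits"""
    g=np.random.default_rng(seed);S=[]
    for _ in range(n):
        q0=np.array([g.uniform(-1,1),g.uniform(-1,1.2),g.uniform(-1.07,.6),g.uniform(-3.1,2),g.uniform(-2,-.16),g.uniform(-3,3)])
        f=lambda q:np.concatenate([(fk(q,P0)[0]-p)/200,((fk(q,P0)[1]).as_matrix()-r.as_matrix()).ravel()])
        o=least_squares(f,q0,bounds=(lo-.3,hi+.3),max_nfev=200)
        if o.cost<1e-8 and not any(np.abs(o.x-s).max()<.02 for s in S): S.append(o.x)
    return S
if __name__=='__main__':
  for nm,p in(('F1',tcp(0,5)),('t.4',tcp(.4)),('t.8',tcp(.8)),('t1.2',tcp(1.2)),('t1.57',tcp(1.57)),('t1.85',tcp(1.85))):
    for roll in(0,):
        print(nm,np.round(p,0))
        for s in allsols(np.array(p,float),Rt(45,-.015,roll),60): print('   ',s.round(2), np.all((s>lo)&(s<hi)))
E
python3 ik2.py
```

```text
F1 [519.   2.  81.]
    [-0.26  0.26 -0.65 -2.11 -0.2   0.72] True
t.4 [533.   2. 145.]
t.8 [567.   2. 196.]
t1.2 [614.   2. 227.]
t1.57 [664.   2. 237.]
t1.85 [703.   2. 232.]
```

```bash
cat > scan.py <<'E'
from path import *
def tool(tilt,yaw,roll=0): return Rt(tilt,np.radians(yaw),roll)
def tcp3(th,tilt,yaw,clear=0,over=15,half=11,y=1.5,r=155):
    a=np.radians(tilt); b=np.radians(yaw)
    d=np.array([np.sin(a)*np.cos(b),np.sin(a)*np.sin(b),-np.cos(a)]); u=np.array([np.cos(a)*np.cos(b),np.cos(a)*np.sin(b),np.sin(a)])
    h=np.array([H[0],y,H[1]]); n=np.array([-np.sin(th),0,-np.cos(th)]); e_=np.array([-np.cos(th),0,np.sin(th)])
    if th<=np.pi/2-a: c=h+r*e_+2.5*n+over*d
    else: c=h+(r-over)*e_+2.5*n; 
    p=c-(half+clear)*u
    return p
def ikb(p,r,n=12,seeds=()):
    g=np.random.default_rng(1);best=None
    L=list(seeds)+[np.array([-.3,.1,-.6,-2.8,-.4,.3]),np.array([.4,0,-.5,.2,-.6,-2]),np.array([-.3,.1,-.6,-2.8,-.4,-2.5]),np.array([-.2,.3,-.6,-2,-.4,.5])]
    L+=[np.array([g.uniform(-.6,.6),g.uniform(-.5,.8),g.uniform(-1.0,0),g.uniform(-3.1,1),g.uniform(-1.2,-.16),g.uniform(-3,3)]) for _ in range(n)]
    S=[]
    for q0 in L:
        f=lambda q:np.concatenate([(fk(q,P0)[0]-p)/200,((fk(q,P0)[1]).as_matrix()-r.as_matrix()).ravel()])
        o=least_squares(f,np.clip(q0,lo+.01,hi-.01),bounds=(lo,hi),max_nfev=60)
        if o.cost<1e-8 and not any(np.abs(o.x-s).max()<.02 for s in S): S.append(o.x)
    return S
if __name__=='__main__':
    for th in(0,.5,1.,1.4,1.85):
        for tilt in(45,55,65,75):
            for yaw in(-30,-15,0,15,30):
                S=ikb(tcp3(th,tilt,yaw,5 if th==0 else 0),tool(tilt,yaw))
                for s in S: print(th,tilt,yaw,s.round(2),'marg',np.minimum(s-lo,hi-s)[[1,2,3,4,5]].round(2))
E
time python3 scan.py
```

```text
0 45 -15 [-0.34  0.31 -0.96 -3.02 -0.48  1.52] marg [1.52 0.11 0.14 0.32 1.58]
0 45 0 [-0.23  0.25 -0.63 -2.04 -0.18  0.64] marg [1.46 0.44 1.12 0.02 2.46]
0 45 15 [-0.14  0.26 -0.55 -1.51 -0.28  0.23] marg [1.47 0.52 1.65 0.12 2.87]
0 45 30 [-0.19  0.3  -0.5  -1.33 -0.5   0.28] marg [1.51 0.57 1.83 0.34 2.82]
0 55 0 [-0.48  0.39 -0.89 -2.53 -0.72  1.37] marg [1.6  0.18 0.63 0.56 1.73]
0 55 15 [-0.45  0.36 -0.69 -2.02 -0.63  0.99] marg [1.57 0.38 1.14 0.47 2.11]
0 55 30 [-0.4   0.38 -0.55 -1.65 -0.72  0.76] marg [1.59 0.52 1.51 0.56 2.34]
0 65 0 [-0.56  0.61 -1.02 -2.6  -1.18  1.6 ] marg [1.45 0.05 0.56 1.02 1.5 ]
0 65 15 [-0.59  0.53 -0.8  -2.19 -0.99  1.36] marg [1.53 0.27 0.97 0.83 1.74]
0 65 30 [-0.55  0.51 -0.62 -1.83 -0.97  1.09] marg [1.55 0.45 1.33 0.81 2.01]
0 75 0 [-0.59  0.88 -1.07 -2.58 -1.62  1.77] marg [1.18 0.   0.58 1.37 1.33]
0 75 15 [-0.66  0.74 -0.86 -2.23 -1.33  1.59] marg [1.32 0.21 0.93 1.17 1.51]
0 75 30 [-0.63  0.66 -0.66 -1.91 -1.22  1.33] marg [1.4  0.41 1.25 1.06 1.77]
0.5 45 30 [-0.04  0.16 -0.44 -1.   -0.47 -0.21] marg [1.37 0.63 2.16 0.31 2.89]
0.5 55 -1
[... 2943 characters left out ...]
 0.4  2.5 ]
1.85 55 15 [ 0.09  0.26 -0.23 -0.84 -0.19 -0.64] marg [1.47 0.84 2.32 0.03 2.46]
1.85 55 30 [-0.09  0.31 -0.1  -1.07 -0.57 -0.19] marg [1.52 0.97 2.09 0.41 2.91]
1.85 65 0 [-0.24  0.28 -0.35 -2.27 -0.28  0.83] marg [1.49 0.72 0.89 0.12 2.27]
1.85 65 15 [-0.18  0.29 -0.22 -1.66 -0.4   0.29] marg [1.5  0.85 1.5  0.24 2.81]
1.85 65 30 [-0.24  0.35 -0.14 -1.46 -0.68  0.24] marg [1.56 0.93 1.7  0.52 2.86]
1.85 75 0 [-0.33  0.36 -0.55 -2.63 -0.7   1.26] marg [1.57 0.52 0.53 0.54 1.84]
1.85 75 15 [-0.35  0.37 -0.35 -2.1  -0.7   0.83] marg [1.58 0.72 1.06 0.54 2.27]
1.85 75 30 [-0.36  0.41 -0.2  -1.76 -0.87  0.59] marg [1.62 0.87 1.4  0.71 2.51]
real	2m56.456s
user	2m52.753s
sys	0m0.272s
```

```bash
cat > jp.py <<'E'
from scan import *
import json
def jac(q):
    J=np.zeros((6,6)); p,r=fk(q,P0)
    for i in range(6):
        d=np.array(q,float); d[i]+=1e-5; a,b=fk(d,P0); J[:3,i]=(a-p)/1e-5/300; J[3:,i]=(b*r.inv()).as_rotvec()/1e-5
    return J
def sv(q): return np.linalg.svd(jac(q))[1][-1]
def track(p,r,q): # follow branch
    f=lambda x:np.concatenate([(fk(x,P0)[0]-p)/200,((fk(x,P0)[1]).as_matrix()-r.as_matrix()).ravel()])
    o=least_squares(f,np.clip(q,lo+1e-3,hi-1e-3),bounds=(lo,hi)); return o.x,o.cost
def emit(poses,start,jaw,rd=2):
    """poses list (p,R) -> rows"""
    p,r=start; out=[]
    for tp,tr in poses:
        d=np.round(r.inv().apply(np.array(tp)-p)/10,rd); a=np.round((r.inv()*tr).as_rotvec(degrees=True),1)
        out.append([(d+0.).tolist(),(a+0.).tolist(),jaw]); p=p+r.apply(d*10); r=r*R.from_rotvec(a,degrees=True)
    for i in range(0,len(out),10): print(json.dumps(out[i:i+10]))
    return p,r
E
python3 - <<'E'
from jp import *
yaw=20;tilt=55
r=tool(tilt,yaw,180); F1=tcp3(0,tilt,yaw,5); zdir=r.apply([0,0,1])
print(F1,zdir)
q,c=track(F1,r,np.array([-.43,.37,-.65,-1.9,-.66,-2.24])); print(q.round(3),c,sv(q))
for b in (30,60,90):
    q,c=track(F1-b*zdir,r,q); print(b,(F1-b*zdir).round(),q.round(3),c,sv(q))
for b in (0,60): 
    qq,c=track(F1-90*zdir+[0,0,b],r,q);print(qq.round(3),c,sv(qq))
qc=np.array(json.loads(open('log.jsonl').read().splitlines()[-1])[0])
for t in np.linspace(0,1,11):
    x=qc+(q-qc)*t; p,rr=fk(x,P0); print(t.round(1),x.round(2),p.round(),rr.apply([0,0,1]).round(2),sv(x).round(3))
E
```

```text
[522.32249825   2.56370237  80.78992075] [ 0.76975113  0.2801665  -0.57357644]
[-0.428  0.363 -0.637 -1.876 -0.646 -2.252] 8.71220070587234e-19 0.18532835806373482
30 [499.  -6.  98.] [-0.442  0.29  -0.655 -1.791 -0.64  -2.343] 2.023638336226596e-28 0.18596092975874212
60 [476. -14. 115.] [-0.454  0.214 -0.67  -1.7   -0.636 -2.446] 2.3648608369177353e-27 0.1874700449513438
90 [453. -23. 132.] [-0.464  0.135 -0.684 -1.604 -0.637 -2.556] 5.413500341336745e-27 0.18890351611810852
[-0.464  0.135 -0.684 -1.604 -0.637 -2.556] 5.413500341336745e-27 0.18890351611810852
[-0.291 -0.038 -0.621 -1.336 -0.528 -3.008] 3.545384652179267e-24 0.1598645906055785
0.0 [ 0.43 -0.13 -0.37  0.12 -1.1  -2.05] [451.  -1. 352.] [ 0.26  0.   -0.97] 0.36
0.1 [ 0.34 -0.11 -0.4  -0.05 -1.05 -2.1 ] [432.  -0. 301.] [ 0.19  0.12 -0.97] 0.348
0.2 [ 0.25 -0.08 -0.43 -0.23 -1.01 -2.15] [415.   5. 259.] [ 0.16  0.24 -0.96] 0.337
0.3 [ 0.16 -0.05 -0.46 -0.4  -0.96 -2.2 ] [402.  13. 225.] [ 0.17  0.35 -0.92] 0.326
0.4 [ 0.07 -0.03 -0.5  -0.57 -0.91 -2.25] [394.  22. 198.] [ 0.21  0.44 -0.87] 0.314
0.5 [-0.02  0.   -0.53 -0.74 -0.87 -2.3 ] [393.  30. 178.] [ 0.28  0.51 -0.81] 0.3
0.6 [-0.11  0.03 -0.56 -0.91 -0.82 -2.35] [398.  34. 163.] [ 0.38  0.54 -0.75] 0.283
0.7 [-0.19  0.05 -0.59 -1.09 -0.78 -2.4 ] [409.  32. 153.] [ 0.49  0.54 -0.69] 0.263
0.8 [-0.28  0.08 -0.62 -1.26 -0.73 -2.45] [423.  22. 145.] [ 0.6   0.49 -0.64] 0.239
0.9 [-0.37  0.11 -0.65 -1.43 -0.68 -2.51] [439.   4. 139.] [ 0.69  0.4  -0.6 ] 0.214
1.0 [-0.46  0.14 -0.68 -1.6  -0.64 -2.56] [453. -23. 132.] [ 0.77  0.28 -0.57] 0.189
```

```bash
cat > a1.py <<'E'
from jp import *
from h import st
s=st(); qc=np.array(s['joints'])
q=np.array([-0.464,0.135,-0.684,-1.604,-0.637,-2.556])
emit([fk(qc+(q-qc)*t,P0) for t in np.linspace(0,1,21)[1:]],(np.array(s['position']),R.from_quat(s['ee_rot'])),0,1)
E
python3 a1.py
```

```text
[[[1.6, 0.0, 2.3], [-3.1, 2.3, 6.1], 0], [[1.4, -0.2, 2.2], [-3.1, 2.1, 6.4], 0], [[1.3, -0.4, 2.0], [-3.1, 1.9, 6.6], 0], [[1.1, -0.4, 1.8], [-3.0, 1.8, 6.8], 0], [[0.9, -0.4, 1.7], [-3.0, 1.6, 7.0], 0], [[0.7, -0.5, 1.6], [-3.1, 1.5, 7.1], 0], [[0.6, -0.5, 1.4], [-3.1, 1.2, 7.2], 0], [[0.3, -0.4, 1.2], [-3.1, 1.1, 7.4], 0], [[0.1, -0.4, 1.1], [-3.1, 1.0, 7.5], 0], [[0.0, -0.3, 1.0], [-3.3, 0.9, 7.5], 0]]
[[[-0.1, -0.1, 0.8], [-3.3, 0.7, 7.7], 0], [[-0.3, 0.0, 0.7], [-3.4, 0.6, 7.7], 0], [[-0.4, 0.2, 0.6], [-3.5, 0.6, 7.7], 0], [[-0.5, 0.4, 0.5], [-3.5, 0.5, 7.8], 0], [[-0.5, 0.5, 0.4], [-3.7, 0.5, 7.8], 0], [[-0.6, 0.8, 0.3], [-3.8, 0.4, 7.8], 0], [[-0.5, 1.0, 0.3], [-3.9, 0.5, 7.8], 0], [[-0.6, 1.2, 0.3], [-3.9, 0.4, 7.9], 0], [[-0.4, 1.3, 0.2], [-4.1, 0.5, 7.8], 0], [[-0.4, 1.6, 0.2], [-4.1, 0.5, 7.9], 0]]
```

Request:
{"op": "jog_arm", "data": {"rows": [[[1.6,0.0,2.3],[-3.1,2.3,6.1],0],[[1.4,-0.2,2.2],[-3.1,2.1,6.4],0],[[1.3,-0.4,2.0],[-3.1,1.9,6.6],0],[[1.1,-0.4,1.8],[-3.0,1.8,6.8],0],[[0.9,-0.4,1.7],[-3.0,1.6,7.0],0],[[0.7,-0.5,1.6],[-3.1,1.5,7.1],0],[[0.6,-0.5,1.4],[-3.1,1.2,7.2],0],[[0.3,-0.4,1.2],[-3.1,1.1,7.4],0],[[0.1,-0.4,1.1],[-3.1,1.0,7.5],0],[[0.0,-0.3,1.0],[-3.3,0.9,7.5],0]]}}

```text
clock: 5.18
position: [394.3, 28.8, 177.0]
ee_rot: [0.534, 0.787, 0.308, -0.025]
contact_force: [-0.1, -0.4, -0.7]
gripper_width: -0.1
```

```bash
python3 log.py
```

```text
5.175 [[-0.02147, 0.004, -0.52751, -0.75005, -0.86325, -2.29188], [394.27664, 28.84571, 177.04361], [0.53448, 0.78658, 0.30819, -0.02536]]
```

Request:
{"op": "jog_arm", "data": {"rows": [[[-0.1,-0.1,0.8],[-3.3,0.7,7.7],0],[[-0.3,0.0,0.7],[-3.4,0.6,7.7],0],[[-0.4,0.2,0.6],[-3.5,0.6,7.7],0],[[-0.5,0.4,0.5],[-3.5,0.5,7.8],0],[[-0.5,0.5,0.4],[-3.7,0.5,7.8],0],[[-0.6,0.8,0.3],[-3.8,0.4,7.8],0],[[-0.5,1.0,0.3],[-3.9,0.5,7.8],0],[[-0.6,1.2,0.3],[-3.9,0.4,7.9],0],[[-0.4,1.3,0.2],[-4.1,0.5,7.8],0],[[-0.4,1.6,0.2],[-4.1,0.5,7.9],0]]}}

```text
clock: 6.42
position: [455.2, -25.4, 132.9]
ee_rot: [0.873, 0.151, 0.457, -0.077]
contact_force: [-0.7, -0.3, -0.3]
gripper_width: -0.1
```

```bash
python3 log.py; python3 - <<'E'
from h import *
snap('scene','s3.png',None,1.4); snap('top','t3.png',(180,120,390,320),3)
E
```

```text
6.425 [[-0.47083, 0.13794, -0.68262, -1.6139, -0.63734, -2.54364], [455.19961, -25.38095, 132.90721], [0.87308, 0.15148, 0.45702, -0.0769]]
```

View pics/s3.png

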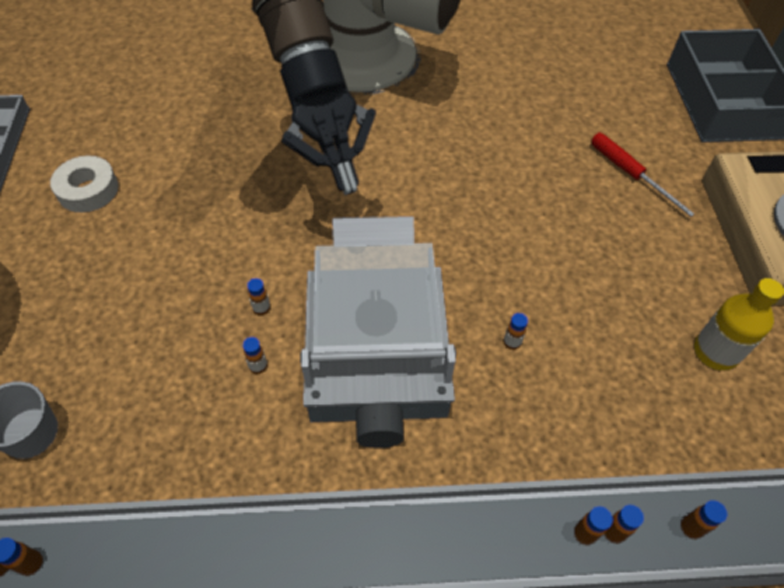

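View pics/t3.png

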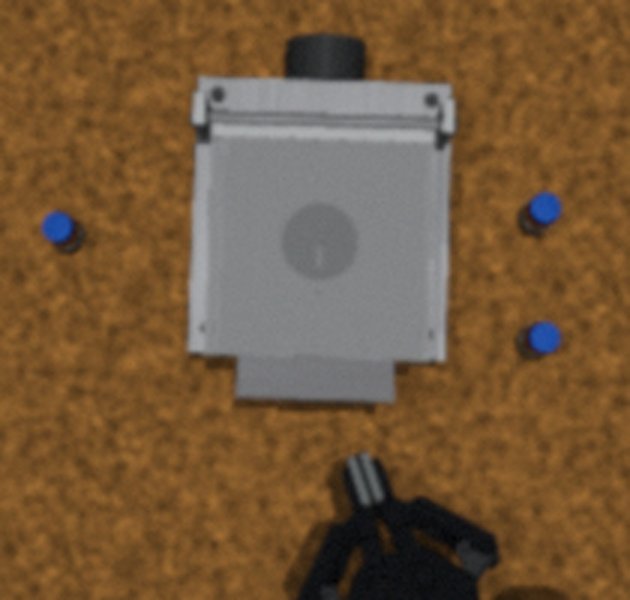

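```bash
cat > a2.py <<'E'
from jp import *
from h import st
import sys
s=st(); p0=np.array(s['position']); r0=R.from_quat(s['ee_rot'])
r=tool(55,20,180); F=tcp3(0,55,20,5,over=14); print(F,(r0.inv()*r).as_rotvec(degrees=True).round(2))
n=6; dv=(r0.inv()*r).as_rotvec()
emit([(p0+(F-p0)*i/n,r0*R.from_rotvec(dv*i/n)) for i in range(1,n+1)],(p0,r0),0)
E
python3 a2.py
```

```text
[521.55274712   2.28353587  81.36349718] [ 0.41 -0.11  0.04]
[[[0.0, -0.06, 1.48], [0.1, 0.0, 0.0], 0], [[-0.01, -0.06, 1.47], [0.0, 0.0, 0.0], 0], [[0.0, -0.06, 1.48], [0.1, -0.1, 0.0], 0], [[0.0, -0.06, 1.48], [0.1, 0.0, 0.0], 0], [[0.0, -0.05, 1.48], [0.0, 0.0, 0.0], 0], [[0.0, -0.06, 1.47], [0.1, 0.0, 0.0], 0]]
```

Request:
{"op": "jog_arm", "data": {"rows": [[[0.0,-0.06,1.5],[0.1,0.0,0.0],0],[[0,-0.06,1.5],[0.0,0.0,0.0],0],[[0.0,-0.06,1.5],[0.1,-0.1,0.0],0],[[0.0,-0.06,1.5],[0.1,0.0,0.0],0],[[0.0,-0.05,1.5],[0.0,0.0,0.0],0],[[0.0,-0.06,1.4],[0.1,0.0,0.0],0]]}}

```text
clock: 7.28
position: [521.2, 4.0, 80.5]
ee_rot: [0.873, 0.157, 0.454, -0.08]
contact_force: [-2.9, -0.0, -0.3]
gripper_width: 0.0
```

```bash
python3 log.py; cat > a3.py <<'E'
from jp import *
from h import st,snap
snap('scene','s4.png',(180,100,360,280),3.3)
s=st(); p0=np.array(s['position']); r0=R.from_quat(s['ee_rot'])
ths=np.linspace(0,1.85,27)
q=np.array(s['joints']); P=[]
for th in ths[1:]:
    tilt=np.interp(th,[0,.5,1.85],[55,63,70]); r=tool(tilt,20,180); p=tcp3(th,tilt,20,0,over=14)
    q2,c=track(p,r,q); 
    print(round(th,2),p.round(),q2.round(2),c<1e-8,sv(q2).round(3),np.abs(q2-q).max().round(2)); q=q2; P.append((p,r))
emit(P,(p0,r0),0)
E
python3 a3.py
```

```text
7.275 [[-0.42525, 0.36168, -0.6378, -1.87358, -0.64567, -2.24946], [521.22495, 3.95591, 80.53227], [0.87329, 0.15744, 0.45407, -0.08004]]
0.07 [525.   3.  97.] [-0.42  0.33 -0.63 -1.85 -0.64 -2.3 ] True 0.188 0.05
0.14 [526.   3. 108.] [-0.42  0.31 -0.62 -1.84 -0.65 -2.32] True 0.191 0.02
0.21 [528.   4. 119.] [-0.42  0.29 -0.62 -1.84 -0.66 -2.34] True 0.195 0.02
0.28 [531.   4. 130.] [-0.42  0.27 -0.61 -1.83 -0.67 -2.36] True 0.199 0.02
0.36 [535.   4. 140.] [-0.42  0.26 -0.61 -1.83 -0.68 -2.38] True 0.202 0.02
0.43 [539.   4. 151.] [-0.42  0.24 -0.6  -1.83 -0.68 -2.39] True 0.206 0.02
0.5 [545.  -0. 160.] [-0.42  0.24 -0.58 -1.82 -0.7  -2.41] True 0.212 0.02
0.57 [550.  -0. 169.] [-0.41  0.22 -0.57 -1.8  -0.69 -2.45] True 0.212 0.04
0.64 [555.  -0. 177.] [-0.4   0.21 -0.55 -1.78 -0.67 -2.48] True 0.211 0.04
0.71 [561.  -0. 185.] [-0.39  0.2  -0.53 -1.77 -0.66 -2.51] True 0.211 0.03
0.78 [568.  -0. 193.] [-0.37  0.2  -0.51 -1.76 -0.65 -2.54] True 0.21 0.03
0.85 [575.  -0. 200.] [-0.36  0.19 -0.49 -1.75 -0.64 -2.57] True 0.21 0.03
0.92 [583.  -0. 206.] [-0.35  0.19 -0.48 -1.74 -0.64 
[... 1405 characters left out ...]
, 0.18], [0.0, 0.4, 0.0], 0]]
[[[0.94, 0.23, 0.24], [0.0, 0.4, 0.0], 0], [[0.93, 0.24, 0.32], [0.0, 0.3, 0.0], 0], [[0.89, 0.27, 0.38], [0.0, 0.4, 0.0], 0], [[0.85, 0.28, 0.46], [0.0, 0.4, 0.0], 0], [[0.82, 0.29, 0.51], [0.0, 0.3, 0.0], 0], [[0.76, 0.3, 0.58], [0.0, 0.4, 0.0], 0], [[0.72, 0.32, 0.63], [0.0, 0.4, 0.0], 0], [[0.66, 0.32, 0.69], [0.0, 0.4, 0.0], 0], [[0.6, 0.33, 0.74], [0.0, 0.3, 0.0], 0], [[0.54, 0.34, 0.78], [0.0, 0.4, 0.0], 0]]
[[[0.48, 0.34, 0.83], [0.0, 0.4, 0.0], 0], [[0.4, 0.34, 0.86], [0.0, 0.3, 0.0], 0], [[0.33, 0.35, 0.88], [0.0, 0.4, 0.0], 0], [[0.26, 0.34, 0.92], [0.0, 0.4, 0.0], 0], [[0.19, 0.34, 0.93], [0.0, 0.3, 0.0], 0], [[0.11, 0.33, 0.95], [0.0, 0.4, 0.0], 0]]
```

View pics/s4.png

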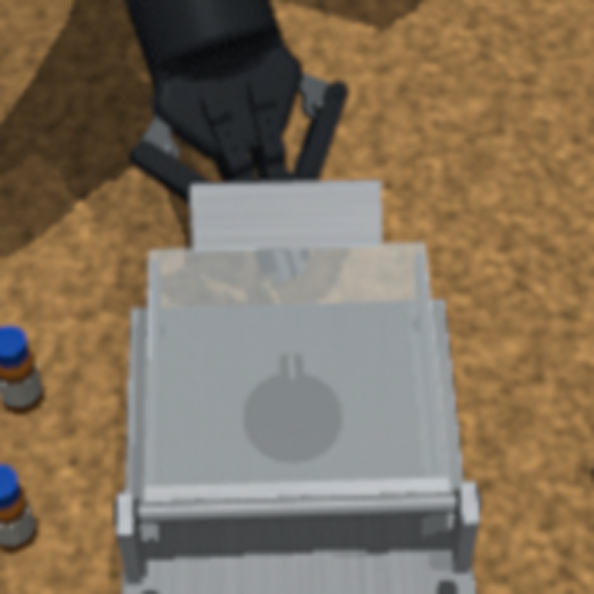

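Fingertips show through the panel at (285,265), past the bend and free of the lip. Lifting.

Request:
{"op": "jog_arm", "data": {"rows": [[[1.5,0.17,-0.8],[-0.2,1.2,0.2],0],[[1.0,0.04,-0.5],[0.0,1.2,0.0],0],[[1.0,0.06,-0.4],[0.0,1.1,0.0],0],[[1.1,0.09,-0.3],[0.0,1.2,0.0],0],[[1.1,0.11,-0.2],[0.0,1.1,0.0],0],[[1.1,0.14,-0.2],[0.0,1.1,0.0],0],[[1.0,0.5,-0.1],[0.0,1.2,0.0],0],[[1.0,0.17,0.0],[0.0,0.4,0.0],0]]}}

```text
clock: 8.32
position: [548.2, 0.3, 169.9]
ee_rot: [0.838, 0.147, 0.518, -0.092]
contact_force: [-0.3, 0.3, -2.1]
gripper_width: -0.3
```

```bash
python3 log.py; python3 - <<'E'
from h import *
snap('scene','s5.png',(160,80,380,300),2.7)
E
```

```text
8.325 [[-0.41327, 0.21924, -0.57066, -1.80154, -0.68751, -2.44486], [548.20173, 0.33312, 169.87467], [0.83772, 0.147, 0.51789, -0.09171]]
```

View pics/s5.png

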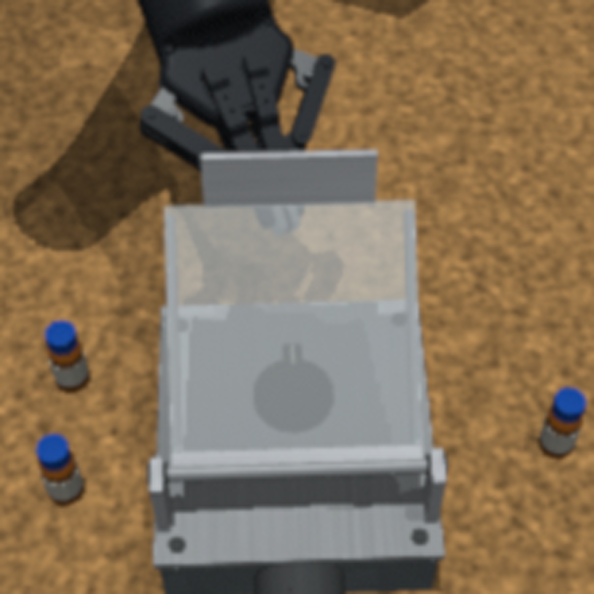

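The guard is rising on the fingertips (lip at (290,175)). I'll carry on along the arc.

Request:
{"op": "jog_arm", "data": {"rows": [[[1.0,0.2,0.1],[0.0,0.3,0.0],0],[[1.0,0.2,0.2],[0.0,0.4,0.0],0],[[0.9,0.2,0.2],[0.0,0.4,0.0],0],[[0.9,0.2,0.3],[0.0,0.3,0.0],0],[[0.9,0.3,0.4],[0.0,0.4,0.0],0],[[0.9,0.3,0.5],[0.0,0.4,0.0],0],[[0.8,0.3,0.5],[0.0,0.3,0.0],0],[[0.8,0.3,0.6],[0.0,0.4,0.0],0],[[0.7,0.3,0.6],[0.0,0.4,0.0],0],[[0.7,0.3,0.7],[0.0,0.4,0.0],0]]}}

```text
clock: 9.62
position: [626.9, 1.1, 230.7]
ee_rot: [0.821, 0.144, 0.545, -0.096]
contact_force: [-0.3, -0.4, -0.8]
gripper_width: 0.4
```

```bash
python3 log.py; python3 - <<'E'
from h import *
snap('scene','s6.png',(160,80,380,300),2.7)
E
```

```text
9.625 [[-0.3088, 0.21077, -0.38207, -1.7216, -0.60571, -2.6683], [626.92683, 1.09831, 230.67922], [0.82062, 0.14412, 0.5446, -0.09599]]
```

View pics/s6.png

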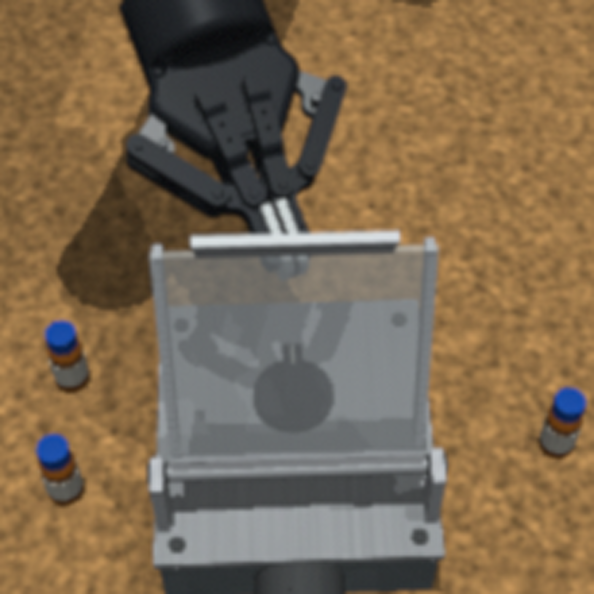

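The guard stands at about 1.25 rad, with the tip near its end at (288,262). Next I push over the balance point.

Request:
{"op": "jog_arm", "data": {"rows": [[[0.6,0.3,0.7],[0.0,0.3,0.0],0],[[0.5,0.3,0.8],[0.0,0.4,0.0],0],[[0.5,0.3,0.8],[0.0,0.4,0.0],0],[[0.4,0.3,0.9],[0.0,0.3,0.0],0],[[0.3,0.3,0.9],[0.0,0.4,0.0],0],[[0.3,0.3,0.9],[0.0,0.4,0.0],0],[[0.2,0.3,0.9],[0.0,0.3,0.0],0],[[0.1,0.3,0.9],[0.0,0.4,0.0],0],[[0,0.3,0.9],[0,0,0],0]]}}

```text
clock: 10.8
position: [713.6, 3.7, 228.8]
ee_rot: [0.807, 0.142, 0.565, -0.1]
contact_force: [-0.3, 0.4, 0.2]
gripper_width: 0.1
```

```bash
python3 log.py; python3 - <<'E'
from h import *
snap('scene','s7.png',(160,80,380,300),2.7)
E
```

```text
10.8 [[-0.28121, 0.34529, -0.23598, -1.80403, -0.60469, -2.61735], [713.58599, 3.71034, 228.82947], [0.8068, 0.14151, 0.56492, -0.09957]]
```

View pics/s7.png

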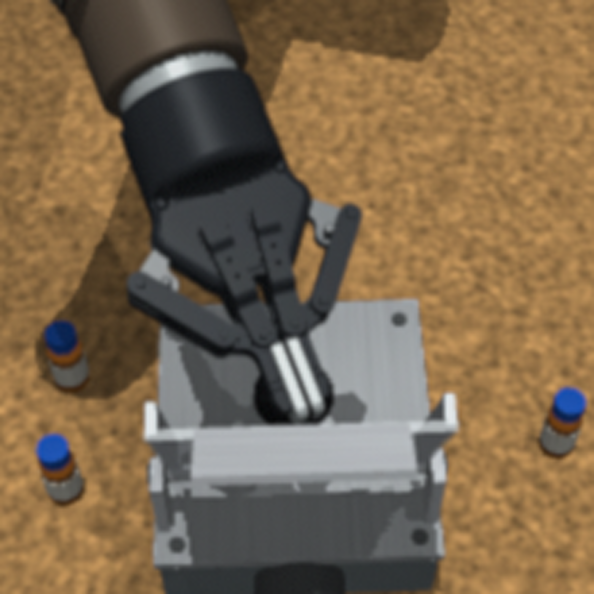

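Request:
{"op": "jog_arm", "data": {"rows": [[[0,0,-1.5],[0,0,0],0],[[0,0,-2.5],[0,0,0],0],[[0,0,-3],[0,0,0],0],[[0,0,-3],[0,0,0],0],[[0,0,-3],[0,0,0],0],[[0,0,-2],[0,0,0],0],[[0,0,0],[0,0,0],0]]}}

```text
clock: 11.72
position: [579.6, -44.6, 281.9]
ee_rot: [0.806, 0.142, 0.566, -0.099]
contact_force: [0.7, -0.2, 0.3]
gripper_width: 0.4
```

```bash
python3 log.py; python3 - <<'E'
from h import *
snap('scene','s8.png',(160,120,380,320),3.5);snap('top','t8.png',(200,120,370,270),4)
E
```

```text
11.725 [[-0.42852, 0.08791, -0.40448, -1.59787, -0.71863, -2.78263], [579.60404, -44.63288, 281.89991], [0.80621, 0.14171, 0.56586, -0.09868]]
```

View pics/s8.png

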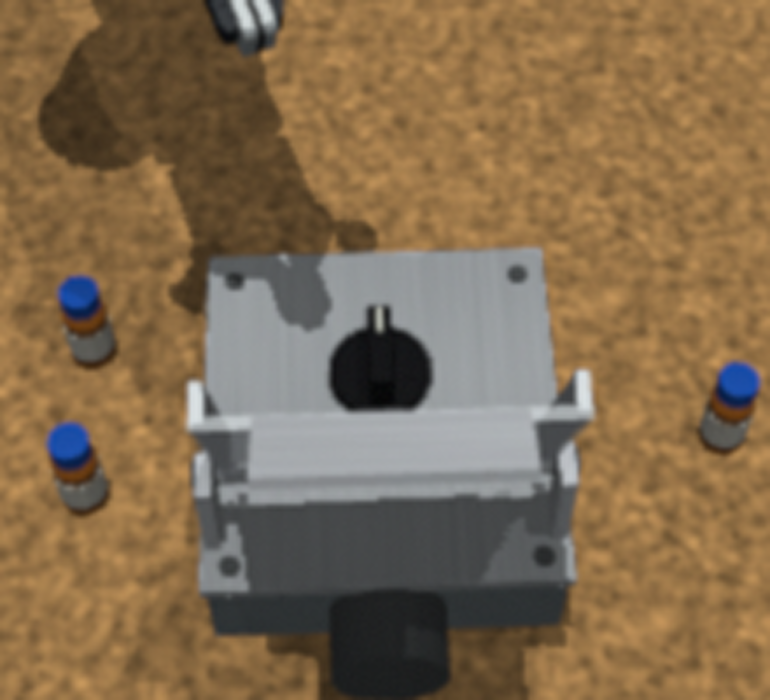

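View pics/t8.png

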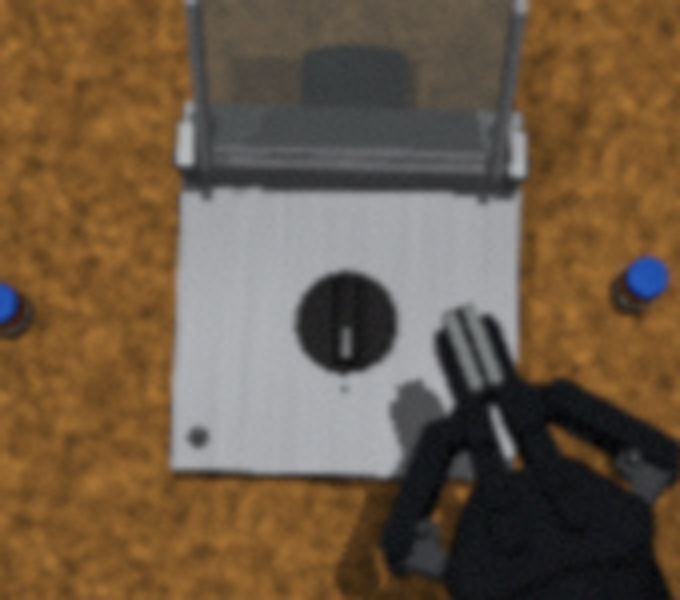

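```bash
cat > a4.py <<'E'
from jp import *
from h import st,onz
print('top disc',onz('top',(346.5/4+199.5,322.5/4+119.5),69),'bar end',onz('top',(346.5/4+199.5,357/4+119.5),93), 'bar top end',onz('top',(346/4+199.5,283/4+119.5),93))
print('scene disc',onz('scene',(381.5/3.5+159.5,372/3.5+119.5),69))
def down(bar,flip): # tool x along bar angle (+pi if flip)
    a=bar+(np.pi if flip else 0)
    return R.from_matrix(np.array([[np.cos(a),np.sin(a),0],[np.sin(a),-np.cos(a),0],[0,0,-1]]).T)
s=st(); qc=np.array(s['joints'])
for flip in(0,1):
  for z in(74,200):
    for bar in(.805,-.015,-.362):
        q,c=track(np.array([599,.5,z]),down(bar,flip),np.array([.25,.5,.1,0,-1.2,bar+1.31-(np.pi if flip else 0)]))
        print(flip,z,bar,q.round(3),c<1e-8,sv(q).round(2))
q,c=track(np.array([599,.5,230]),down(-.015,1),np.array([.25,.5,.1,0,-1.2,-1.85]))
print(q)
for t in np.linspace(0,1,11):
    x=qc+(q-qc)*t; p,rr=fk(x,P0); print(t.round(1),x.round(2),p.round(),rr.apply([0,0,1]).round(2),sv(x).round(3))
E
python3 a4.py
```

```text
top disc [597.87700407  -0.89536655  69.        ] bar end [578.36163933  -1.19101886  93.        ] bar top end [ 6.15019838e+02 -2.78497548e-01  9.30000000e+01]
scene disc [602.74654115   1.01796125  69.        ]
0 74 0.805 [ 0.271  0.494 -0.253 -0.    -0.824  2.105] True 0.38
0 74 -0.015 [ 0.271  0.494 -0.253 -0.    -0.824  1.285] True 0.38
0 74 -0.362 [ 0.271  0.494 -0.253 -0.    -0.824  0.938] True 0.38
0 200 0.805 [ 0.271  0.364 -0.105 -0.    -1.101  2.105] True 0.44
0 200 -0.015 [ 0.271  0.364 -0.105 -0.    -1.101  1.285] True 0.44
0 200 -0.362 [ 0.271  0.364 -0.105 -0.    -1.101  0.938] True 0.44
1 74 0.805 [ 0.271  0.494 -0.253 -0.    -0.824 -1.037] True 0.38
1 74 -0.015 [ 0.271  0.494 -0.253 -0.    -0.824 -1.857] True 0.38
1 74 -0.362 [ 0.271  0.494 -0.253 -0.    -0.824 -2.204] True 0.38
1 200 0.805 [ 0.271  0.364 -0.105 -0.    -1.101 -1.037] True 0.44
1 200 -0.015 [ 0.271  0.364 -0.105 -0.    -1.101 -1.857] True 0.44
1 200 -0.362 [ 0.271  0.364 -0.105 -0.    -1.101 -2.204] True 0.44
[ 2.70876714e-01  3.41493532e-01 -6.08818772e-02 -1.20175813e-11
 -1.16842092e+00 -1.85667304
[... 232 characters left out ...]
.] [ 0.69  0.52 -0.5 ] 0.3
0.3 [-0.22  0.17 -0.3  -1.12 -0.85 -2.5 ] [552.  13. 224.] [ 0.58  0.57 -0.59] 0.332
0.4 [-0.15  0.19 -0.27 -0.96 -0.9  -2.41] [544.  19. 210.] [ 0.45  0.58 -0.68] 0.366
0.5 [-0.08  0.22 -0.23 -0.8  -0.94 -2.32] [540.  19. 199.] [ 0.33  0.56 -0.76] 0.399
0.6 [-0.01  0.24 -0.2  -0.64 -0.99 -2.23] [540.  16. 193.] [ 0.22  0.5  -0.84] 0.429
0.7 [ 0.06  0.27 -0.16 -0.48 -1.03 -2.13] [546.  10. 193.] [ 0.12  0.4  -0.91] 0.452
0.8 [ 0.13  0.29 -0.13 -0.32 -1.08 -2.04] [558.   4. 199.] [ 0.05  0.29 -0.96] 0.462
0.9 [ 0.2   0.32 -0.1  -0.16 -1.12 -1.95] [576.  -0. 211.] [ 0.01  0.15 -0.99] 0.461
1.0 [ 0.27  0.34 -0.06 -0.   -1.17 -1.86] [599.   1. 230.] [-0.  0. -1.] 0.452
```

```bash
python3 - <<'E'
from jp import *
from h import st
s=st(); qc=np.array(s['joints'])
q=np.array([.271,.3415,-.0609,0,-1.1684,-1.8567])
emit([fk(qc+(q-qc)*t,P0) for t in np.linspace(0,1,19)[1:]],(np.array(s['position']),R.from_quat(s['ee_rot'])),0,1)
E
```

```text
[[[-1.0, -1.6, 0.5], [4.6, -2.3, -7.7], 0], [[-0.9, -1.5, 0.5], [4.7, -2.1, -7.8], 0], [[-0.7, -1.4, 0.5], [4.7, -1.8, -7.7], 0], [[-0.5, -1.3, 0.5], [4.7, -1.6, -7.8], 0], [[-0.4, -1.1, 0.5], [4.8, -1.5, -7.8], 0], [[-0.3, -1.0, 0.5], [4.8, -1.2, -7.8], 0], [[-0.3, -0.8, 0.4], [4.7, -1.1, -7.8], 0], [[-0.3, -0.6, 0.3], [4.8, -0.9, -7.8], 0], [[-0.2, -0.4, 0.3], [4.7, -0.8, -7.8], 0], [[-0.3, -0.3, 0.2], [4.7, -0.7, -7.8], 0]]
[[[-0.3, -0.1, 0.1], [4.7, -0.6, -7.8], 0], [[-0.5, 0.1, -0.1], [4.6, -0.5, -7.7], 0], [[-0.5, 0.2, -0.2], [4.7, -0.5, -7.7], 0], [[-0.7, 0.3, -0.3], [4.7, -0.4, -7.6], 0], [[-0.8, 0.3, -0.5], [4.6, -0.3, -7.6], 0], [[-1.0, 0.4, -0.7], [4.7, -0.4, -7.5], 0], [[-1.1, 0.4, -1.0], [4.8, -0.2, -7.3], 0], [[-1.3, 0.4, -1.1], [4.8, -0.3, -7.2], 0]]
```

Request:
{"op": "jog_arm", "data": {"rows": [[[-1.0,-1.6,0.5],[4.6,-2.3,-7.7],0],[[-0.9,-1.5,0.5],[4.7,-2.1,-7.8],0],[[-0.7,-1.4,0.5],[4.7,-1.8,-7.7],0],[[-0.5,-1.3,0.5],[4.7,-1.6,-7.8],0],[[-0.4,-1.1,0.5],[4.8,-1.5,-7.8],0],[[-0.3,-1.0,0.5],[4.8,-1.2,-7.8],0],[[-0.3,-0.8,0.4],[4.7,-1.1,-7.8],0],[[-0.3,-0.6,0.3],[4.8,-0.9,-7.8],0],[[-0.2,-0.4,0.3],[4.7,-0.8,-7.8],0],[[-0.3,-0.3,0.2],[4.7,-0.7,-7.8],0]]}}

```text
clock: 13.08
position: [539.1, 18.1, 193.6]
ee_rot: [0.497, 0.811, 0.308, -0.028]
contact_force: [-0.4, 0.5, 0.4]
gripper_width: -0.1
```

Request:
{"op": "jog_arm", "data": {"rows": [[[-0.3,-0.1,0.1],[4.7,-0.6,-7.8],0],[[-0.5,0.1,-0.1],[4.6,-0.5,-7.7],0],[[-0.5,0.2,-0.2],[4.7,-0.5,-7.7],2],[[-0.7,0.3,-0.3],[4.7,-0.4,-7.6],4],[[-0.8,0.3,-0.5],[4.6,-0.3,-7.6],4],[[-1.0,0.4,-0.7],[4.7,-0.4,-7.5],4],[[-1.1,0.4,-1.0],[4.8,-0.2,-7.3],4],[[-1.3,0.4,-1.1],[4.8,-0.3,-7.2],4],[[0,0,0],[0,0,0],4]]}}

```text
clock: 14.2
position: [599.4, 2.8, 228.7]
ee_rot: [0.006, 1.0, -0.0, -0.001]
contact_force: [-0.1, -0.7, -0.7]
gripper_width: 39.9
```

```bash
python3 log.py; cat > a5.py <<'E'
from jp import *
from h import st
import sys
def down(bar,flip=1):
    a=bar+(np.pi if flip else 0)
    return R.from_matrix(np.array([[np.cos(a),np.sin(a),0],[np.sin(a),-np.cos(a),0],[0,0,-1]]).T)
x,y,z,bar,n,jaw=map(float,sys.argv[1:7]); n=int(n)
s=st(); p0=np.array(s['position']); r0=R.from_quat(s['ee_rot']); m=r0.as_matrix()
print('now bar angle',(np.arctan2(m[1,0],m[0,0])+np.pi).__float__(),'z',m[:,2].round(3),p0.round(1),s['contact_force'].round(1),s['wrist_torque'].round(2),s['gripper_width'],s['clock'])
dv=(r0.inv()*down(bar)).as_rotvec(); F=np.array([x,y,z])
emit([(p0+(F-p0)*i/n,r0*R.from_rotvec(dv*i/n)) for i in range(1,n+1)],(p0,r0),jaw)
E
python3 a5.py 599 0 120 -.015 6 4
python3 - <<'E'
from h import *
snap('scene','s9.png',(160,120,380,320),3.5);snap('top','t9.png',(200,120,370,270),4)
E
```

```text
14.2 [[0.27448, 0.34401, -0.06039, -0.0001, -1.16834, -1.85787], [599.38993, 2.79561, 228.72299], [0.00632, 0.99998, -0.00022, -0.00095]]
now bar angle 6.270554020861756 z [-0.002 -0.    -1.   ] [599.4   2.8 228.7] [-0.1 -0.7 -0.7] [ 0.01 -0.03  0.02] 39.91232001171394 14.2
[[[0.0, -0.05, 1.81], [0.0, 0.0, 0.0], 4.0], [[0.0, -0.04, 1.81], [0.0, 0.0, 0.0], 4.0], [[0.01, -0.05, 1.82], [0.0, -0.1, 0.1], 4.0], [[0.0, -0.04, 1.81], [0.0, 0.0, 0.0], 4.0], [[0.01, -0.05, 1.81], [0.0, 0.0, 0.0], 4.0], [[0.0, -0.05, 1.81], [0.0, 0.0, 0.0], 4.0]]
```

View pics/s9.png

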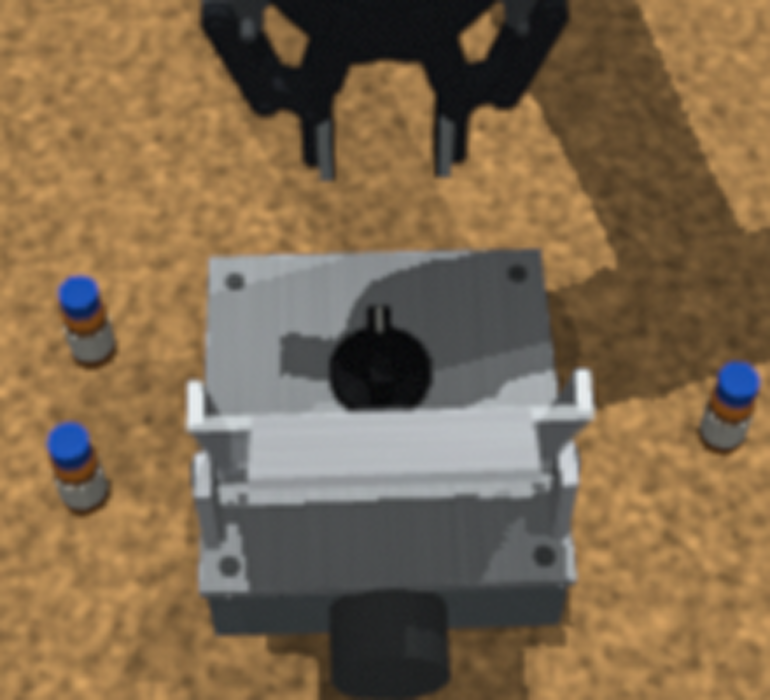

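Request:
{"op": "jog_arm", "data": {"rows": [[[0,-0.05,1.8],[0,0,0],4],[[0,-0.04,1.8],[0,0,0],4],[[0.01,-0.05,1.8],[0,-0.1,0.1],4],[[0,-0.04,1.8],[0,0,0],4],[[0.01,-0.05,1.8],[0,0,0],4],[[0,-0.05,1.8],[0,0,0],4]]}}

```text
clock: 15.05
position: [597.6, -2.8, 120.7]
ee_rot: [0.01, 1.0, 0.0, -0.0]
contact_force: [-0.3, 0.5, -0.2]
gripper_width: 40.1
```

```bash
python3 a5.py 599 0 75 -.015 4 4
python3 - <<'E'
from h import *
snap('scene','s10.png',(160,120,380,320),3.5);snap('top','t10.png',(200,120,370,270),4)
E
```

```text
now bar angle 6.263652434341914 z [-0.  0. -1.] [597.6  -2.8 120.7] [-0.3  0.5 -0.2] [-0.03 -0.03  0.02] 40.080032702785445 15.05
[[[-0.03, 0.07, 1.14], [0.0, 0.0, -0.1], 4.0], [[-0.04, 0.07, 1.14], [0.0, 0.0, 0.0], 4.0], [[-0.03, 0.07, 1.15], [0.0, 0.0, -0.1], 4.0], [[-0.04, 0.07, 1.14], [0.0, 0.0, -0.1], 4.0]]
```

View pics/s10.png

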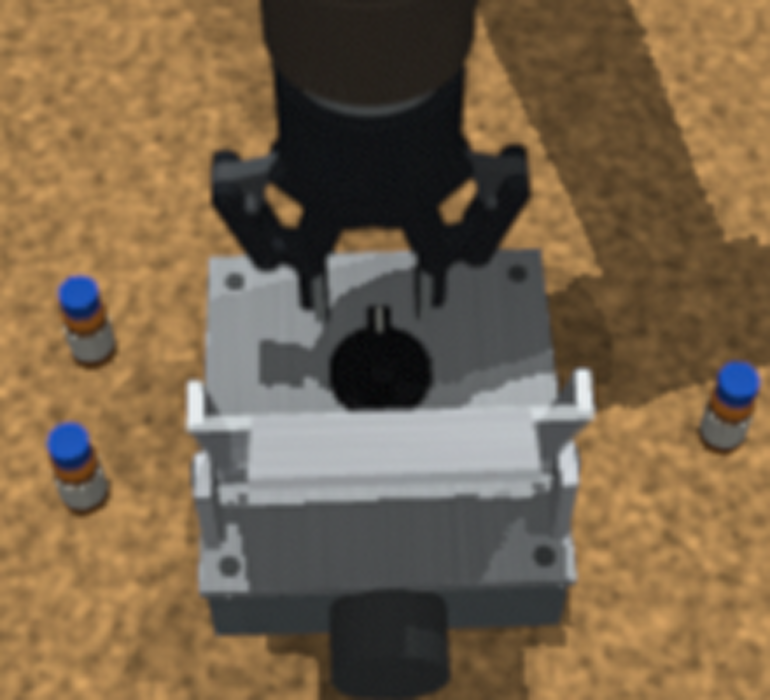

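Request:
{"op": "jog_arm", "data": {"rows": [[[0,0,0.5],[0,0,0],4],[[0,0,0],[0,0,0],4],[[0,0,0],[0,0,0],4]]}}

```text
clock: 15.52
position: [598.6, -2.1, 117.5]
ee_rot: [0.008, 1.0, -0.0, 0.001]
contact_force: [0.1, 0.5, 0.4]
gripper_width: 39.7
```

```bash
python3 a5.py 599 0.5 75 -.015 4 4
```

```text
now bar angle 6.266318310385721 z [ 0.002 -0.    -1.   ] [598.6  -2.1 117.5] [0.1 0.5 0.4] [ 0.02 -0.   -0.05] 39.749154253546486 15.525
[[[-0.01, 0.07, 1.06], [0.0, 0.0, 0.0], 4.0], [[0.0, 0.06, 1.06], [0.0, 0.1, -0.1], 4.0], [[-0.01, 0.07, 1.06], [0.0, 0.0, 0.0], 4.0], [[-0.01, 0.06, 1.06], [0.0, 0.0, 0.0], 4.0]]
```

Request:
{"op": "jog_arm", "data": {"rows": [[[0,0.07,1.0],[0,0,0],4],[[0,0.07,1.0],[0,0,0],4],[[0,0.06,1.0],[0,0,0],4],[[0,0.06,0.8],[0,0,0],4],[[0,0,0],[0,0,0],4],[[0,0,0],[0,0,0],4]]}}

```text
clock: 16.27
position: [598.6, 0.4, 79.0]
ee_rot: [0.008, 1.0, -0.0, 0.001]
contact_force: [0.0, 0.2, -0.1]
gripper_width: 40.0
```

```bash
python3 a5.py 599 0.5 75 -.015 1 4; python3 a5.py 599 0.5 75 -.015 1 4|head -1
python3 - <<'E'
from h import *
snap('scene','s11.png',(190,140,350,280),4.5);snap('top','t11.png',(200,120,370,270),4)
E
```

```text
now bar angle 6.266589501351312 z [ 0.001 -0.001 -1.   ] [5.986e+02 4.000e-01 7.900e+01] [ 0.   0.2 -0.1] [-0.01 -0.01  0.02] 39.98141738695875 16.275
[[[-0.03, 0.01, 0.4], [0.0, 0.1, -0.1], 4.0]]
now bar angle 6.266589501351312 z [ 0.001 -0.001 -1.   ] [5.986e+02 4.000e-01 7.900e+01] [ 0.   0.2 -0.1] [-0.01 -0.01  0.02] 39.98141738695875 16.275
```

View pics/s11.png

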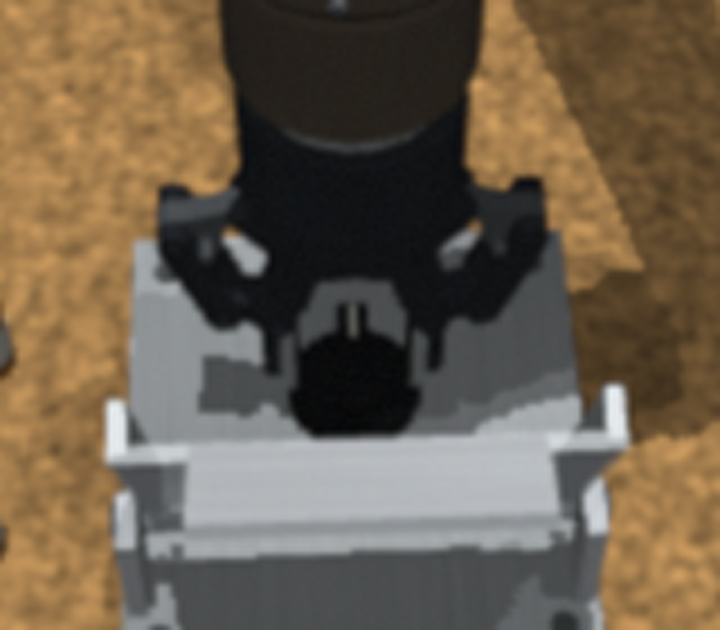

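Request:
{"op": "jog_arm", "data": {"rows": [[[-0.03,0.0,0.4],[0,0,0],4],[[0,0,0],[0,0,0],2],[[0,0,0],[0,0,0],1.4],[[0,0,0],[0,0,0],0],[[0,0,0],[0,0,0],0],[[0,0,0],[0,0,0],0],[[0,0,0],[0,0,0],0]]}}

```text
clock: 17.25
position: [598.7, 0.7, 75.1]
ee_rot: [0.008, 1.0, -0.0, 0.001]
contact_force: [-1.1, 3.1, 2.4]
gripper_width: 10.7
```

```bash
python3 a5.py 599 0.5 75 .765 9 0
```

```text
now bar angle 6.266517258956082 z [ 0.001 -0.    -1.   ] [598.7   0.7  75.1] [-1.1  3.1  2.4] [0.97 0.39 0.02] 10.681959453655889 17.25
[[[0.0, 0.0, 0.0], [0.0, 0.0, -5.0], 0.0], [[-0.01, 0.0, 0.0], [0.0, 0.0, -5.0], 0.0], [[0.0, -0.01, 0.0], [0.0, 0.0, -4.9], 0.0], [[0.0, 0.0, 0.0], [0.0, 0.0, -5.0], 0.0], [[0.0, 0.0, 0.0], [0.0, 0.0, -5.0], 0.0], [[0.0, -0.01, 0.0], [0.0, 0.0, -5.0], 0.0], [[-0.01, 0.0, 0.0], [0.0, 0.0, -4.9], 0.0], [[0.0, 0.0, 0.0], [-0.1, 0.0, -5.0], 0.0], [[0.0, -0.01, 0.01], [0.0, 0.1, -5.0], 0.0]]
```

Request:
{"op": "jog_arm", "data": {"rows": [[[0,0,0],[0,0,-3],0],[[0,0,0],[0,0,-5],0],[[0,0,0],[0,0,-5],0],[[0,0,0],[0,0,-5],0],[[0,0,0],[0,0,0],0]]}}

```text
clock: 17.88
position: [598.8, 0.7, 75.0]
ee_rot: [-0.148, 0.989, -0.0, 0.001]
contact_force: [-1.8, 3.6, 3.7]
gripper_width: 10.3
```

```bash
python3 a5.py 599 0.5 75 .765 9 0 | head -1
```

```text
now bar angle 0.29676654438248606 z [ 0.001 -0.    -1.   ] [598.8   0.7  75. ] [-1.8  3.6  3.7] [1.16 0.55 0.07] 10.334119236384653 17.875
```

Request:
{"op": "jog_arm", "data": {"rows": [[[0,0,0],[0,0,-5],0],[[0,0,0],[0,0,-5],0],[[0,0,0],[0,0,-5],0],[[0,0,0],[0,0,-5],0],[[0,0,0],[0,0,-2],0],[[0,0,0],[0,0,0],0],[[0,0,0],[0,0,0],0]]}}

```text
clock: 18.75
position: [598.8, 0.7, 75.1]
ee_rot: [-0.334, 0.943, -0.0, 0.001]
contact_force: [-1.6, 4.8, 4.0]
gripper_width: 10.8
```

```bash
python3 a5.py 599 0.5 75 .765 9 0 | head -1
```

```text
now bar angle 0.6800285610634482 z [ 0.002 -0.    -1.   ] [598.8   0.7  75.1] [-1.6  4.8  4. ] [ 1.4   0.65 -0.01] 10.785554432890795 18.75
```

Request:
{"op": "jog_arm", "data": {"rows": [[[0,0,0],[0,0,-2],0],[[0,0,0],[0,0,-2],0],[[0,0,0],[0,0,0],0],[[0,0,0],[0,0,0],0]]}}

```text
clock: 19.25
position: [598.8, 0.6, 75.0]
ee_rot: [-0.366, 0.931, -0.0, 0.001]
contact_force: [-1.5, 4.5, 4.4]
gripper_width: 10.1
```

```bash
python3 a5.py 599 0.5 75 .765 9 0 | head -1
```

```text
now bar angle 0.7494242559847288 z [ 0.001 -0.    -1.   ] [598.8   0.6  75. ] [-1.5  4.5  4.4] [ 1.45  0.64 -0.16] 10.109074607328543 19.25
```

Request:
{"op": "jog_arm", "data": {"rows": [[[0,0,0],[0,0,-1],0],[[0,0,0],[0,0,-1],0],[[0,0,0],[0,0,0],0],[[0,0,0],[0,0,0],0]]}}

```text
clock: 19.75
position: [598.8, 0.6, 75.1]
ee_rot: [-0.381, 0.925, -0.0, 0.001]
contact_force: [-2.1, 4.6, 4.0]
gripper_width: 10.5
```

```bash
python3 a5.py 599 0.5 75 .765 9 0 | head -1
```

```text
now bar angle 0.7818839643864335 z [ 0.002  0.    -1.   ] [598.8   0.6  75.1] [-2.1  4.6  4. ] [ 1.49  0.58 -0.62] 10.509895668724115 19.75
```

Request:
{"op": "jog_arm", "data": {"rows": [[[0,0,0],[0,0,3],0],[[0,0,0],[0,0,5],0],[[0,0,0],[0,0,5],0],[[0,0,0],[0,0,5],0],[[0,0,0],[0,0,5],0],[[0,0,0],[0,0,5],0],[[0,0,0],[0,0,0],0],[[0,0,0],[0,0,0],0]]}}

```text
clock: 20.75
position: [598.8, 0.6, 75.0]
ee_rot: [-0.148, 0.989, -0.0, 0.001]
contact_force: [-2.2, 4.6, 4.3]
gripper_width: 10.6
```

```bash
python3 a5.py 599 0.5 75 -.365 9 0 | head -1
```

```text
now bar angle 0.29669413449501736 z [ 0.001 -0.001 -1.   ] [598.8   0.6  75. ] [-2.2  4.6  4.3] [1.42 0.69 0.14] 10.556271831928887 20.75
```

Request:
{"op": "jog_arm", "data": {"rows": [[[0,0,0],[0,0,5],0],[[0,0,0],[0,0,5],0],[[0,0,0],[0,0,5],0],[[0,0,0],[0,0,5],0],[[0,0,0],[0,0,5],0],[[0,0,0],[0,0,5],0],[[0,0,0],[0,0,5],0],[[0,0,0],[0,0,2.5],0],[[0,0,0],[0,0,0],0],[[0,0,0],[0,0,0],0]]}}

```text
clock: 22.0
position: [598.8, 0.7, 75.1]
ee_rot: [0.178, 0.984, -0.0, 0.001]
contact_force: [-2.6, 4.8, 5.2]
gripper_width: 10.3
```

```bash
python3 a5.py 599 0.5 75 -.365 9 0 | head -1
```

```text
now bar angle 5.925073361710364 z [ 0.001 -0.    -1.   ] [598.8   0.7  75.1] [-2.6  4.8  5.2] [1.54 0.68 0.05] 10.338347783900021 22.0
```

Request:
{"op": "jog_arm", "data": {"rows": [[[0,0,0],[0,0,0.3],0],[[0,0,0],[0,0,0],1.6],[[0,0,0],[0,0,0],2.5],[[0,0,0],[0,0,0],4],[[0,0,0],[0,0,0],4],[[0,0,-0.5],[0,0,0],4],[[0,0,-1.5],[0,0,0],4],[[0,0,-2.5],[0,0,0],4],[[0,0,-3],[0,0,0],4],[[0,0,-3],[0,0,0],4]]}}

```text
clock: 23.25
position: [598.7, 0.5, 182.1]
ee_rot: [0.18, 0.984, -0.0, 0.001]
contact_force: [1.1, 0.5, 0.5]
gripper_width: 40.1
```

Request:
{"op": "jog_arm", "data": {"rows": [[[1,0,-3],[0,0,0],4],[[2.5,0,-2.5],[0,0,0],4],[[3,0,-1.5],[0,0,0],4],[[3,0,0],[0,0,0],4],[[3,0,0],[0,0,0],4],[[3,0,0],[0,0,0],4],[[0,0,0],[0,0,0],4],[[0,0,0],[0,0,0],4]]}}

```text
clock: 24.25
position: [454.1, 55.6, 250.7]
ee_rot: [0.18, 0.984, 0.0, 0.002]
contact_force: [-0.9, 0.4, 0.3]
gripper_width: 39.9
```

```bash
python3 log.py; python3 - <<'E'
from h import *
snap('scene','s12.png',(160,120,380,320),3.5);snap('top','t12.png',(200,120,370,270),4)
E
```

```text
24.25 [[0.47964, 0.07809, -0.35128, 0.00167, -1.13858, -2.41301], [454.13438, 55.58443, 250.73098], [0.17995, 0.98367, 0.00028, 0.00159]]
```

View pics/s12.png

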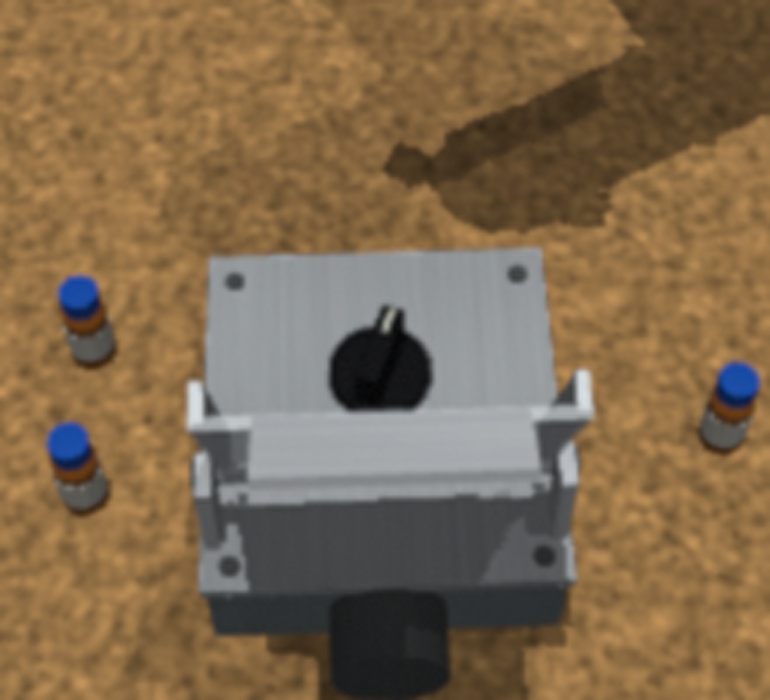

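View pics/t12.png

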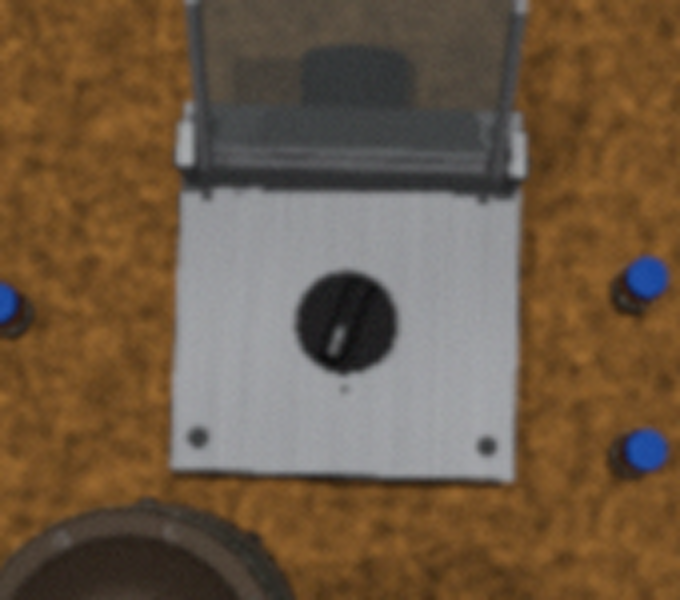

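The dial bar is turned about 20° clockwise from its first position, top view (336,352) to (363,287), which is click 3. The guard lies back at its open rest and the vials are at unchanged pixels. Handing in.

```bash
python3 - <<'E'
from bench import arm
print(arm.job_done())
E
```

```text
the job is handed in; nothing more can be done
None
```

The guard is open on its own and the dial is let go in its third click. The job was handed in at about 24 s of the 72 s allowed.

**Guard:** I slid the shut fingers under the lip and carried the guard up and over its balance point. It stayed at its open rest after the arm backed away, and still did in the last pictures.

**Dial:** It started near click 2. I gripped the bar and turned it anticlockwise until the moment jumped from 0.16 to 0.62 N m, which I took as the end stop. Then I turned it clockwise to about 1.04–1.05 rad and let go.

**Last checks:**
- **Dial angle:** by eye in the top picture, the bar lies roughly 20 to 24° clockwise of its first position. Click 3 should read 20°, and neighbouring clicks are 20° apart, so it fits only click 3.
- **Vials:** all three are at the same pixels as before.
- **Forces:** the readings at the end of each move stayed around 8 N or less. I did not see the values between them. The arm stands clear of the unit.

**Disagreement:** the two cameras differed by about 4 mm on where the unit stands. I used the mean, and the fingers met the bar centred.

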